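# Make up two sampling kits at the laboratory bench

## Task

Make up the two kits from the stock on the bench: in the blue tray, the red-capped bottle in the small black-floored pocket and the petri dish flat in the large pocket, with the yellow-capped vial standing on the middle of the dish's lid; in the orange tray, the white-capped bottle in the small black-floored pocket and the green-lidded jar in the large pocket. Everything stands upright on the tray floor (the vial on the dish) and is set down, not dropped. Leave the black-capped bottle, the flask and the mortar where they are.

Things in the scene. Friction and masses are not known exactly. Their poses are not given: they have to be found in the camera images.
- bottle_red: Reagent bottle of brown glass, upright, 105 mm tall: straight round body 48 mm in diameter up to 72 mm (paper band round it from 20 to 55 mm), sloping shoulder, and a round red cap 31 mm in diameter from 85 mm to the top. About 0.16 kg, loose. Origin: centre of the underside, z up.
- bottle_white: Reagent bottle of brown glass, upright, 105 mm tall: straight round body 48 mm in diameter up to 72 mm (paper band round it from 20 to 55 mm), sloping shoulder, and a round white cap 31 mm in diameter from 85 mm to the top. About 0.16 kg, loose. Origin: centre of the underside, z up.
- bottle_black: Reagent bottle of brown glass, upright, 105 mm tall: straight round body 48 mm in diameter up to 72 mm (paper band round it from 20 to 55 mm), sloping shoulder, and a round black cap 31 mm in diameter from 85 mm to the top. About 0.16 kg, loose. Origin: centre of the underside, z up. Belongs to no kit; it stays where it is, among the stock.
- dish: Closed petri dish, pale blue-grey glass with an orange-brown disc on the flat lid; 60 mm in diameter at the lid (upper half), 58 mm below, 22 mm tall, lying flat, about 0.05 kg, loose. Origin: centre of the underside, z up.
- jar: White round jar with a green lid: body 52 mm in diameter, lid 54 mm in diameter from 44 mm up to the top at 60 mm, upright, about 0.09 kg, loose. Origin: centre of the underside, z up.
- vial: Small pale grey round vial with a yellow cap: body 32 mm in diameter, cap 35 mm in diameter from 28 mm up to the top at 42 mm, upright, about 0.03 kg, loose. Origin: centre of the underside, z up.
- tray_blue: Blue kit tray, fixed, 198 mm (its x) by 94 mm (its y); floor and walls 4 mm thick, wall tops 14 mm above the bench. A cross wall parts it into a small black-floored pocket (74 x 86 mm inside, centre at tray x = -58 mm, y = 0) and a large blue pocket (112 x 86 mm inside, centre at tray x = +39 mm, y = 0). Left or right of the stock, either way round. Origin: centre of the underside.
- tray_orange: Orange kit tray, fixed, 198 mm (its x) by 94 mm (its y); floor and walls 4 mm thick, wall tops 14 mm above the bench. A cross wall parts it into a small black-floored pocket (74 x 86 mm inside, centre at tray x = -58 mm, y = 0) and a large orange pocket (112 x 86 mm inside, centre at tray x = +39 mm, y = 0). Left or right of the stock, either way round. Origin: centre of the underside.
- flask: Bystander: green glass conical flask with a cork, 72 mm in diameter at the foot, 104 mm tall, loose, beyond the stock. Origin: centre of the underside.
- mortar: Bystander: white ceramic bowl (mortar), 90 mm in diameter at the rim, 50 mm tall, loose, beyond the stock. Origin: centre of the underside.

How it is judged:
By the outcome, as a careful person would: the job done as asked, in the order asked, and still so for the second after the job is handed in, with the robot touching nothing.
It also fails if it takes over 120 s, if anything falls off the work surface, if the arm or the gripper's body presses on something with over 40 N, if the wrist force passes 120 N, or if a joint passes its speed limit or range.

## Robot

A 6-joint arm with a two-finger parallel gripper is mounted at the origin on the work surface. World frame = base frame: x ahead of the robot, y to its left, z up, the work surface at z = 0. Lengths are in m, angles in degrees, forces in N, time in s.
With the tool pointing down it reaches from about 0.325 to 0.775 m from the base axis. Payload 9.3 kg.
Tool frame: the origin (TCP) lies between the finger pads; the fingertips stand 8 mm ahead of it and the grasp point (between the pads) lies 11 mm behind it; y points along the fingers, x is the direction in which the jaws open and shut, and the axes are right-handed (so a half turn about y gives the same grasp; the last joint's range is limited). The gripper opens to 85 mm and grips with 20 to 120 N. Pads are 22 mm wide; open, the fingers measure 114 mm over their backs; the gripper's body (76 mm by 85 mm) begins 54 mm behind the grasp point. The pads swing forward as they close: fully open they stand 13 mm farther back than shut.
Start: joints at [64.309, 14.817, 1.232, 76.415, 0, 81.257], TCP at [0.16, 0.526, 0.239] pointing down, gripper open.
Joint ranges: [-174.27, 174.27], [-52.1, 104.24], [-59.71, 78.15], [-110.17, 111.67], [-87.03, 83.33], [-180, 180]. Speed limits (degrees/s): [127.2, 127.2, 159.86, 180, 180, 180].

## Interface

Orientations are given as a 3x3 rotation matrix whose columns are the frame's x, y, z axes.
In Python, from rig import arm gives the robot as it stands.
- The arm moves only by the shell command python3 -m pendant 'ROWS' [FORCE]. ROWS is a JSON object of lists of equal length, an entry for each row: "slide": the shift along the tool's x, y, z in cm, a list of three; "angular": the turn, a rotation vector about the tool's x, y, z in rad, a list of three; "gripper": the gripper's target within -1 to 1 (fully open at 1, half-way at 0, shut at -1). In form: {"slide": [[tx, ty, tz], ...], "angular": [[rx, ry, rz], ...], "gripper": [gripper, ...]}. A call has 1 to 10 rows; each row shifts and turns the commanded pose from where the row before left it, along the tool's axes as they then stand; what a row does not reach is not made up. A row lasts 1/12 s, in which the tool goes at most 41.7 mm and 7.16 degrees, less where a joint would pass 70% of its speed; a pose out of reach is approached as far as the arm can. A call with a gripper value outside its range is refused whole. The fingers move at their own pace and stop on an object; FORCE is the grip in N (left out, the last holds). Time passes only in rows, so rows that do not move let the fingers close. It gives the time, the measured TCP pose, the force and the opening at its end, in the units of the state.
- arm.read_state(): the state, without advancing time (a new reading comes with each control period).
- arm.camera(name): name is "scene" or "side" or "wrist"; returns (picture, depth): 384x512x3 uint8, blue, green, red; 384x512 float32, m along the optical axis (not along the pixel's ray), 0 where there is no reading.
- arm.camera_params(name): a dict with "K" (3x3 intrinsics, pixels), "R" (3x3) and "t" (3): a world point X has camera coordinates R X + t. Camera axes: x right, y down, z forward; pixel columns grow to the right and rows downward; lengths in m; the calibration is good to about 2 mm. A picture is of the moment at which its call begins: read the wrist's pose just before it. camera_params takes no time and is no camera call; for the wrist camera it gives the pose at the moment of the call.
- arm.job_done(): hands the job in, once; it reports no verdict.
Trained networks look in the newest picture that a camera, given by its name, has taken for a name from the list of things; names that differ only in an ending like _2 or _b are one class to them, and where a whole thing is asked for, a point or a joint stands for the part that bears it (a point fixed in the world has none). Each returns a list of dicts, best first, with "p" (0 to 1); they miss things now and then, are a little off and sometimes report something else, mostly with a low value. They report only what shows in the picture. A call takes as long as a camera call.
- arm.look_for(camera, thing): "rect" ([left, top, width, height] in pixels, round what is visible of it).
- arm.silhouettes(camera, thing): "pixels" (384x512 bool, what is visible of it) and "rect" ([left, top, width, height] in pixels, round what is visible of it).
The state is a dict: "time": time; "joint_positions": joint angles; "dq": joint speeds; "joint_torque": joint torques, N m; "tcp_pos": TCP position; "orientation": TCP orientation; "contact_force": force on the tool from outside, world axes, zero at the start; "ft_torque": the same for the moment, N m; "opening": finger opening in m.
Only numpy, scipy, OpenCV 4.12 (cv2) and the standard library are available. Lean on these libraries where they do the work, as an engineer would, in place of code of your own. Each camera call takes 0.05 s, during which the arm holds its last target.

## Working session

There is one attempt and no reset: what is moved stays moved. The work goes in short steps, Python scripts to look and compute and a shell command to move; the robot and the scene stay as the last step left them, time stands still between calls to the robot, and variables do not carry over. Pictures are saved under pics/ and viewed, and the job is handed in when it is done.

```bash
ls -la; mkdir -p pics; python3 - <<'E'
from rig import arm
import cv2,numpy as np
s=arm.read_state();print(s)
for n in ("scene","side"):
    p,d=arm.camera(n);cv2.imwrite(f"pics/{n}0.png",p);np.save(f"pics/{n}0.npy",d)
    print(n,arm.camera_params(n))
E
```

```text
total 12
drwxr-xr-x  3 agent agent 4096 Dec  7 01:19 .
drwxr-xr-x 23 root  root  4096 Dec  7 01:19 ..
drwxr-xr-x  2 agent agent 4096 Dec  7 01:19 pics
{'time': 0.0, 'joint_positions': array([6.43099225e+01, 1.48506259e+01, 1.18991239e+00, 7.64152935e+01,
       8.10487881e-04, 8.12567706e+01]), 'dq': array([-0.08968265, -0.05464935, -0.03804741,  0.01025432,  0.05458088,
        0.04680186]), 'joint_torque': array([ 2.63675056e-04, -5.55649817e+01,  3.44529998e+01,  1.34688025e-02,
       -1.23862715e-04,  6.33395842e-07]), 'tcp_pos': array([0.16019942, 0.5258743 , 0.2386685 ]), 'orientation': array([[ 2.91484062e-01, -5.87821048e-04, -9.56575505e-01],
       [ 9.56574790e-01, -1.18931233e-03,  2.91484575e-01],
       [-1.30900781e-03, -9.99999120e-01,  2.15629207e-04]]), 'contact_force': array([0.92160274, 0.55251196, 0.36771693]), 'ft_torque': array([-0.01466265,  0.06541409,  0.00778537]), 'opening': 0.08548503663300495}
scene {'K': array([[362.66439986,   0.        , 259.88710045],
       [  0.        , 362.66439986, 189.9742444 ],
       [  0.        ,   0.        ,   1.        ]]), 'R': array([[-0.51068015,  0.85972342,  0.00902384],
       [ 0.70712416,  0.42595933, -0.56438822],
       [-0.48906156, -0.28184089, -0.82546018]]), 't': array([ 0.31690804, -0.40346404,  1.08365273])}
side {'K': array([[477.54636612,   0.        , 259.88030301],
       [  0.        , 477.54636612, 193.27651931],
       [  0.        ,   0.        ,   1.        ]]), 'R': array([[-0.92789477, -0.37223901, -0.02119959],
       [-0.18736534,  0.51470122, -0.83664621],
       [ 0.32234381, -0.77234758, -0.54733325]]), 't': array([0.56751539, 0.147387  , 0.84156439])}
```

View pics/scene0.png

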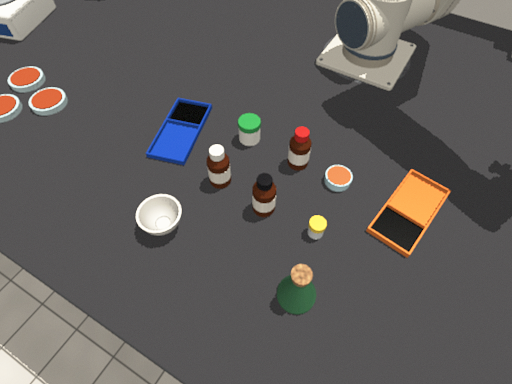

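View pics/side0.png

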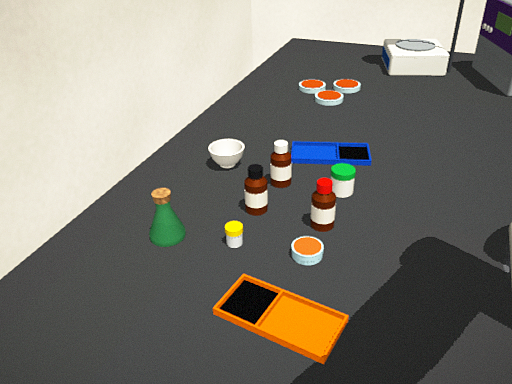

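```bash
cat > h.py <<'E'
from rig import arm
import cv2,numpy as np
from scipy.optimize import least_squares
def cloud(d,P):
    v,u=np.mgrid[0:d.shape[0],0:d.shape[1]]
    K=P["K"]; c=np.stack([(u-K[0,2])/K[0,0]*d,(v-K[1,2])/K[1,1]*d,d],-1)
    return (c-P["t"])@P["R"]   # R^T(c-t)
def proj(X,P):
    c=np.atleast_2d(X)@P["R"].T+P["t"]; q=c@P["K"].T; return q[:,:2]/q[:,2:]
E
cat > m1.py <<'E'
from h import *
import pickle
out={}
tops=dict(bottle_red=(.105,.0155),bottle_white=(.105,.0155),bottle_black=(.105,.0155),dish=(.022,.03),jar=(.06,.027),vial=(.042,.0175),flask=None,mortar=None,tray_blue=None,tray_orange=None)
for n in ("scene","side"):
    p,d=arm.camera(n);P=arm.camera_params(n);X=cloud(d,P)
    for k in tops:
        for r in arm.silhouettes(n,k)[:3]:
            m=r["pixels"]&(d>0)
            if r["p"]<.3: continue
            Y=X[m]
            out[(n,k,round(r["p"],2))]=Y
            s=f'{n} {k} p={r["p"]:.2f} rect={np.round(r["rect"])} n={m.sum()} med={np.round(np.median(Y,0),3)} zmax={np.percentile(Y[:,2],98):.3f}'
            if tops[k]:
                T=Y[abs(Y[:,2]-tops[k][0])<.006]
                if len(T)>5: 
                    c,rr=cv2.minEnclosingCircle((T[:,:2]*1000).astype(np.float32)); s+=f' top n={len(T)} mean={np.round(T.mean(0),4)} circ={np.round(c,1)},{rr:.1f}'
            print(s)
pickle.dump(out,open("m1.pkl","wb"))
E
python3 m1.py
```

```text
scene bottle_red p=0.70 rect=[288. 125.  22.  44.] n=808 med=[0.485 0.017 0.067] zmax=0.105 top n=139 mean=[0.4725 0.0125 0.1039] circ=[471.4  11.7],16.1
scene bottle_white p=0.81 rect=[205. 141.  27.  48.] n=817 med=[ 0.618 -0.104  0.069] zmax=0.105 top n=147 mean=[ 0.607  -0.1122  0.1038] circ=[ 606.7 -113.6],15.7
scene bottle_black p=0.76 rect=[254. 171.  25.  46.] n=874 med=[0.631 0.014 0.072] zmax=0.106 top n=182 mean=[0.6199 0.0072 0.1039] circ=[617.7   6.9],16.2
scene jar p=0.67 rect=[239. 112.  21.  34.] n=636 med=[ 0.476 -0.117  0.054] zmax=0.061 top n=320 mean=[ 0.4659 -0.1234  0.059 ] circ=[ 464.4 -124.1],27.2
scene jar p=0.32 rect=[290. 126.  20.  48.] n=790 med=[0.485 0.017 0.068] zmax=0.105 top n=75 mean=[0.4883 0.0175 0.0598] circ=[478.1  14.2],22.4
scene vial p=0.75 rect=[309. 213.  16.  26.] n=357 med=[0.623 0.129 0.04 ] zmax=0.043 top n=229 mean=[0.6171 0.1279 0.0412] circ=[615.8 127.9],17.5
scene vial p=0.42 rect=[207. 144.  25.  42.] n=809 med=[ 0.618 -0.104  0.071] zmax=0.105 top n=73 mean=[ 0.6205 -0.1027  0.0422] circ=[ 611.  -109.9],23.0
scene flask p=0.83 rec
[... 1021 characters left out ...]
175 0.0225] circ=[472.6 113.7],32.1
side jar p=0.91 rect=[333. 162.  21.  33.] n=671 med=[ 0.459 -0.105  0.047] zmax=0.062 top n=271 mean=[ 0.4633 -0.1182  0.06  ] circ=[ 463.4 -122.5],27.6
side vial p=0.58 rect=[225. 221.  17.  22.] n=361 med=[0.61  0.139 0.035] zmax=0.044 top n=173 mean=[0.6129 0.1328 0.0417] circ=[614.3 130.5],16.9
side flask p=0.92 rect=[149. 187.  33.  60.] n=1385 med=[0.74  0.169 0.042] zmax=0.105
side mortar p=0.85 rect=[208. 141.  35.  28.] n=726 med=[ 0.762 -0.155  0.038] zmax=0.051
side tray_blue p=0.75 rect=[290. 142.  79.  23.] n=1753 med=[ 0.53  -0.286  0.006] zmax=0.016
side tray_orange p=0.63 rect=[211. 276. 138.  87.] n=6160 med=[0.46  0.279 0.005] zmax=0.016
```

```bash
cat > m2.py <<'E'
from h import *
cl={}
for n in ("scene","side"):
    p=cv2.imread(f"pics/{n}0.png");d=np.load(f"pics/{n}0.npy");P=arm.camera_params(n);X=cloud(d,P)
    hsv=cv2.cvtColor(p,cv2.COLOR_BGR2HSV)
    for k,cen in (("blue",(.54,-.285)),("orange",(.47,.278))):
        near=(np.hypot(X[...,0]-cen[0],X[...,1]-cen[1])<.14)&(d>0)
        h=hsv[...,0]
        col=((h>105)&(h<130)) if k=="blue" else ((h>5)&(h<22))
        col&=(hsv[...,1]>120)&(hsv[...,2]>60)
        w=near&col
        rim=w&(X[...,2]>.0115)&(X[...,2]<.018)
        fl=w&(X[...,2]<.008)
        Y=X[rim]
        r=cv2.minAreaRect((Y[:,:2]*1000).astype(np.float32))
        f=X[fl]; 
        # fit rectangle outline(198x94 outer; wall centreline 194x90) robustly incl cross wall
        def res(q,Y=Y):
            c,s=np.cos(q[2]),np.sin(q[2]); a=Y[:,:2]-q[:2]; x=a@[c,s]; y=a@[-s,c]
            # cross wall centre x=-19 (between -21 and -17)
            dd=np.stack([abs(x-.097)+np.maximum(abs(y)-.047,0),abs(x+.097)+np.maximum(abs(y)-.047,0),abs(y-.045)+np.maximum(abs(x)-.099,0),abs(y+.045)+np.maximum(abs(x)-.099,0),abs(x+.019)+np.maximum(abs(y)-.047,0)])
            return dd.min(0)
        best=None
        for a0 in np.radians(np.arange(0,360,15)):
            o=least_squares(res,[*Y[:,:2].mean(0),a0],loss="soft_l1",f_scale=.002)
            if best is None or o.cost<best.cost: best=o
        q=best.x
        print(n,k,len(Y),np.round(r[0],1),np.round(r[1],1),round(r[2],1),"fit",np.round(q[:2]*1000,1),np.round(np.degrees(q[2])%360,2),"med res mm",np.median(best.fun)*1000, "floor mean",np.round(f.mean(0),3))
E
python3 m2.py
python3 - <<'E'
import sys; sys.path.insert(0,'.')
from h import *
p=cv2.imread("pics/scene0.png");d=np.load("pics/scene0.npy");P=arm.camera_params("scene");X=cloud(d,P)
m=(np.hypot(X[...,0]-.471,X[...,1]-.1145)<.045)&(abs(X[...,2]-.022)<.005)
print(m.sum(),cv2.minEnclosingCircle((X[m][:,:2]*1000).astype(np.float32)),X[m].mean(0))
m=(np.hypot(X[...,0]-.471,X[...,1]-.1145)<.034)&(d>0)
print(X[m][:,2].max())
# lid disc by colour
for n in("scene","side"):
    p=cv2.imread(f"pics/{n}0.png");d=np.load(f"pics/{n}0.npy");P=arm.camera_params(n);X=cloud(d,P)
    h=cv2.cvtColor(p,cv2.COLOR_BGR2HSV)
    m=(np.hypot(X[...,0]-.471,X[...,1]-.1145)<.045)&(h[...,1]>120)&(h[...,2]>80)&(d>0)
    print(n,m.sum(),X[m].mean(0),cv2.minEnclosingCircle((X[m][:,:2]*1000).astype(np.float32)))
E
```

```text
scene blue 393 [ 531.4 -282.4] [200.3  94.3] 15.9 fit [ 531.6 -282.3] 16.17 med res mm 1.24904068391226 floor mean [ 0.56  -0.275  0.004]
scene orange 558 [467.  277.3] [ 93.9 200.7] 81.2 fit [467.7 277.1] 171.19 med res mm 1.1055749136655788 floor mean [0.441 0.283 0.003]
side blue 369 [ 531.8 -281.9] [198.2 101.6] 15.8 fit [ 531.8 -281. ] 16.07 med res mm 1.535568513946324 floor mean [ 0.553 -0.277  0.005]
side orange 1149 [466.8 277.3] [ 97.7 199.1] 81.2 fit [466.5 278.4] 171.29 med res mm 1.1746138753941406 floor mean [0.437 0.282 0.004]
487 ((470.5493469238281, 113.46859741210938), 31.11627769470215) [0.4734216  0.11321174 0.02172593]
0.025267889948470516
scene 317 [0.47245137 0.11448148 0.02207591] ((472.6431884765625, 114.8742446899414), 25.65087890625)
side 380 [0.47044233 0.11278339 0.02327059] ((470.5022888183594, 111.98462677001953), 26.50046157836914)
```

```bash
cat > go.py <<'E'
import sys
from h import *
# usage: go.py X Y Z(mm) -> remaining shift in tool axes (cm), and turn to azimuth 16.1 (rad about tool y)
s=arm.read_state(); R=s["orientation"]; t=np.array([float(a) for a in sys.argv[1:4]])/1000
c=np.radians(16.1); Rd=np.array([[np.cos(c),0,-np.sin(c)],[np.sin(c),0,np.cos(c)],[0,-1,0]])
from scipy.spatial.transform import Rotation as Ro
print("now mm",np.round(s["tcp_pos"]*1000,1),"t",round(s["time"],2),"open",round(s["opening"]*1000,1),"F",np.round(s["contact_force"],1))
print("slide cm (current axes)",np.round(R.T@(t-s["tcp_pos"])*100,2),"(target axes)",np.round(Rd.T@(t-s["tcp_pos"])*100,2),"turn rotvec",np.round(Ro.from_matrix(R.T@Rd).as_rotvec(),4))
E
python3 go.py 470.5 13 200
```

```text
now mm [160.3 526.1 239.3] t 1.2 open 85.3 F [ 0.  -0.3 -0. ]
slide cm (current axes) [-40.04   3.93 -44.63] (target axes) [ 15.57   3.93 -57.9 ] turn rotvec [0.    0.994 0.   ]
```

```bash
python3 -m pendant '{"slide":[[0,0.4,-3.5],[0,0.4,-3.5],[0,0.4,-3.5],[0,0.4,-3.5],[0,0.4,-3.5],[0,0.4,-3.5],[0,0.4,-3.5],[0,0.4,-3.5],[0,0,0]],"angular":[[0,0.1242,0],[0,0.1242,0],[0,0.1242,0],[0,0.1242,0],[0,0.1242,0],[0,0.1242,0],[0,0.1242,0],[0,0.1242,0],[0,0,0]],"gripper":[1,1,1,1,1,1,1,1,1]}' 40; python3 go.py 470.5 13 200
```

```text
time: 1.95
tcp_pos: [0.3623, 0.3425, 0.2066]
orientation: [[0.964, -0.0, -0.266], [0.266, -0.002, 0.964], [-0.001, -1.0, -0.002]]
contact_force: [0.7, 0.6, 0.1]
opening: 0.0855
now mm [362.3 342.5 206.6] t 1.95 open 85.5 F [0.7 0.6 0.1]
slide cm (current axes) [  1.66   0.72 -34.64] (target axes) [  1.26   0.66 -34.66] turn rotvec [ 0.0019 -0.0114 -0.001 ]
```

```bash
python3 -m pendant '{"slide":[[0.2,0.1,-3.8],[0.2,0.1,-3.8],[0.2,0.1,-3.8],[0.2,0.1,-3.8],[0.2,0.1,-3.8],[0.2,0.1,-3.8],[0.1,0.1,-3.8],[0,0,-3.8],[0,0,-3.8],[0,0,0]],"angular":[[0,-0.0114,0],[0,0,0],[0,0,0],[0,0,0],[0,0,0],[0,0,0],[0,0,0],[0,0,0],[0,0,0],[0,0,0]],"gripper":[1,1,1,1,1,1,1,1,1,1]}' 40; python3 go.py 470.5 13 200
cat > snap.py <<'E'
import sys
from h import *
tag=sys.argv[1]
for n in sys.argv[2:]:
    p,d=arm.camera(n);cv2.imwrite(f"pics/{n}_{tag}.png",p);np.save(f"pics/{n}_{tag}.npy",d)
    if n=="wrist": print({k:np.round(v,4).tolist() for k,v in arm.camera_params(n).items()})
E
python3 snap.py 1 wrist side
```

```text
time: 2.78
tcp_pos: [0.4732, 0.0178, 0.2002]
orientation: [[0.959, 0.001, -0.284], [0.284, -0.002, 0.959], [0.0, -1.0, -0.002]]
contact_force: [0.0, 0.4, -0.7]
opening: 0.0857
now mm [473.2  17.8 200.2] t 2.78 open 85.7 F [ 0.   0.4 -0.7]
slide cm (current axes) [-0.39  0.02 -0.39] (target axes) [-0.39  0.02 -0.39] turn rotvec [0.0018 0.0073 0.0004]
{'K': [[274.8874, 0.0, 255.1869], [0.0, 274.8874, 193.7875], [0.0, 0.0, 1.0]], 'R': [[0.9589, 0.2839, 0.001], [0.2716, -0.9183, 0.2882], [0.0828, -0.2761, -0.9576]], 't': [-0.4588, -0.1361, 0.3085]}
```

View pics/wrist_1.png

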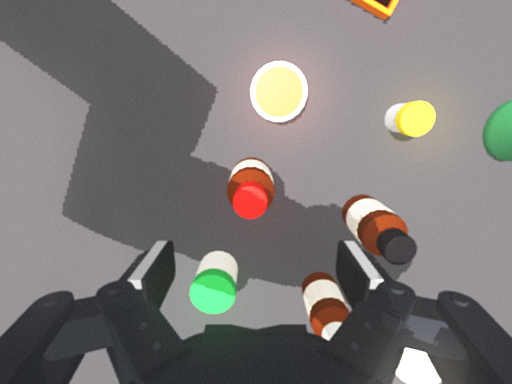

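View pics/side_1.png

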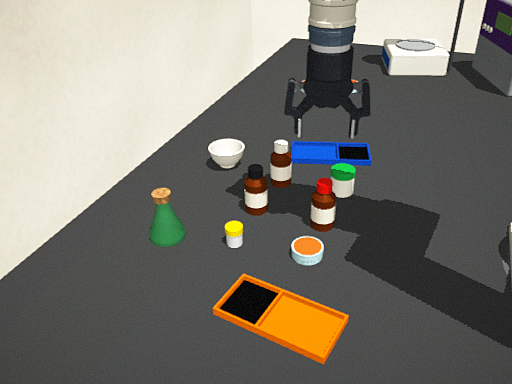

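```bash
python3 - <<'E'
from h import *
d=np.load("pics/wrist_1.npy");P=arm.camera_params("wrist");X=cloud(d,P);s=arm.read_state()
p=cv2.imread("pics/wrist_1.png")
m=(X[...,2]>.097)&(X[...,2]<.11)&(d>0)
for nm,c,z,r in (("red",(.4705,.013),.105,.03),("jar",(.464,-.1235),.06,.04),("black",(.618,.008),.105,.03),("vial",(.615,.129),.042,.03),("dish",(.4715,.1138),.022,.045)):
    m=(np.hypot(X[...,0]-c[0],X[...,1]-c[1])<r)&(abs(X[...,2]-z)<.005)&(d>0)
    print(nm,m.sum(),np.round(X[m].mean(0)*1000,1),cv2.minEnclosingCircle((X[m][:,:2]*1000).astype(np.float32)))
# fingers in tool frame
T=(X-s["tcp_pos"])@s["orientation"]*1000
m=(d>0)&(d<.2)&(abs(T[...,0])<70)
for sg in (-1,1):
    q=T[m&(T[...,0]*sg>30)&(T[...,1]>-30)]; print(sg,len(q),"min|x|",np.percentile(abs(q[:,0]),2),"tip y max",np.percentile(q[:,1],99.5),"z range",np.percentile(q[:,2],[1,99]))
E
```

```text
red 912 [468.1  17.8 105.2] ((468.1436462402344, 16.93451690673828), 15.51264476776123)
jar 1456 [ 461.3 -117.    60.1] ((461.2611999511719, -119.22779083251953), 27.442995071411133)
black 845 [614.4  12.7 105. ] ((615.9561767578125, 11.961762428283691), 15.66726303100586)
vial 981 [611.8 132.9  42.2] ((612.800048828125, 133.18055725097656), 17.70945167541504)
dish 2584 [469.2 119.   23. ] ((469.47222900390625, 118.52933502197266), 29.908971786499023)
-1 1178 min|x| 42.060222896028336 tip y max -5.930091979871081 z range [-10.10630853  11.91955944]
1 1168 min|x| 42.604053875786114 tip y max -6.074011380305966 z range [-10.23129438  11.82968924]
```

```bash
python3 -m pendant '{"slide":[[-0.35,0,-0.3],[0,3,0],[0,3,0],[0,3,0],[0,3,0],[0,3,0],[0,0.5,0],[0,0,0]],"angular":[[0,0,0],[0,0,0],[0,0,0],[0,0,0],[0,0,0],[0,0,0],[0,0,0],[0,0,0]],"gripper":[1,1,1,1,1,1,1,1]}' 40; python3 go.py 470 14 45; python3 snap.py 2 side wrist
```

```text
time: 3.55
tcp_pos: [0.4673, 0.0203, 0.0443]
orientation: [[0.957, -0.004, -0.291], [0.291, 0.001, 0.957], [-0.003, -1.0, 0.002]]
contact_force: [-0.0, 0.2, -0.1]
opening: 0.0855
now mm [467.3  20.3  44.3] t 3.55 open 85.5 F [-0.   0.2 -0.1]
slide cm (current axes) [ 0.07 -0.07 -0.68] (target axes) [ 0.08 -0.07 -0.68] turn rotvec [-0.0016  0.0139 -0.0033]
{'K': [[274.8874, 0.0, 255.1869], [0.0, 274.8874, 193.7875], [0.0, 0.0, 1.0]], 'R': [[0.9572, 0.2895, 0.0021], [0.2767, -0.9167, 0.2884], [0.0855, -0.2754, -0.9575]], 't': [-0.4552, -0.0939, 0.1604]}
```

View pics/wrist_2.png

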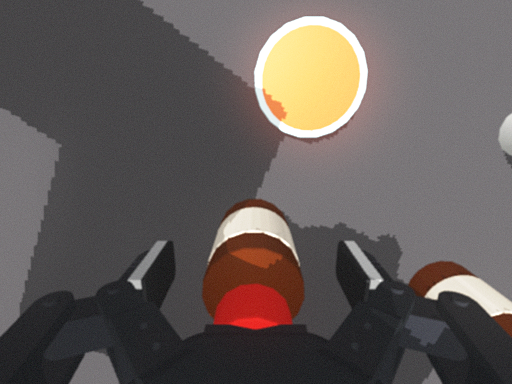

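View pics/side_2.png

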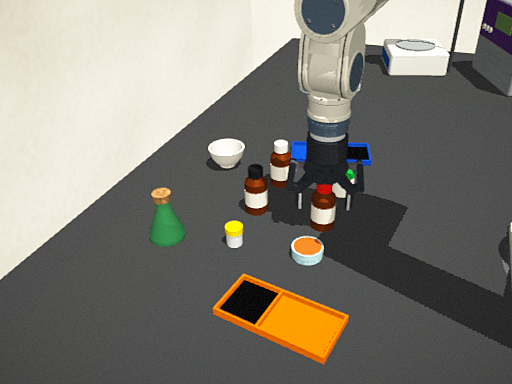

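```bash
python3 -m pendant '{"slide":[[0.1,-0.05,-0.6],[0,0,0],[0,0,0]],"angular":[[0,0.013,0],[0,0,0],[0,0,0]],"gripper":[1,1,1]}' 40; python3 go.py 470 14 45; python3 - <<'E'
from h import *
s=arm.read_state();P=arm.camera_params("wrist");p,d=arm.camera("wrist");X=cloud(d,P)
T=(X-s["tcp_pos"])@s["orientation"]*1000
m=(d>0)&(abs(T[...,0])<30)&(abs(T[...,2])<60)&(X[...,2]>.02)&(X[...,2]<.07)
q=T[m]
f=lambda v:np.hypot(q[:,0]-v[0],q[:,2]-v[1])-24
o=least_squares(f,[0,0],loss="soft_l1");print(m.sum(),"bottle centre in tool x,z mm",o.x,np.median(abs(o.fun)))
q2=T[(d>0)&(d<.2)&(abs(T[...,0])>40)&(abs(T[...,0])<55)&(T[...,1]>-15)&(T[...,1]<0)]
print(np.percentile(q2[:,2],[1,99]))
E
```

```text
time: 3.9
tcp_pos: [0.4724, 0.0132, 0.047]
orientation: [[0.961, 0.002, -0.276], [0.276, -0.0, 0.961], [0.002, -1.0, -0.001]]
contact_force: [-0.2, -0.4, 0.1]
opening: 0.0853
now mm [472.4  13.2  47. ] t 3.9 open 85.3 F [-0.2 -0.4  0.1]
slide cm (current axes) [-0.21  0.2   0.15] (target axes) [-0.21  0.2   0.15] turn rotvec [ 0.0011 -0.0017  0.0022]
2520 bottle centre in tool x,z mm [-2.53749827  0.24215297] 0.23211817466340356
[-10.05674227  11.83878936]
```

```bash
python3 -m pendant '{"slide":[[-0.2,0.1,0],[0,0,0],[0,0,0],[0,0,0],[0,0,0],[0,0,0],[0,0,0]],"angular":[[0,0,0],[0,0,0],[0,0,0],[0,0,0],[0,0,0],[0,0,0],[0,0,0]],"gripper":[1,-1,-1,-1,-1,-1,-1]}' 40; python3 go.py 470 14 45;python3 go.py 470 14 45;python3 go.py 470 14 45
```

```text
time: 4.53
tcp_pos: [0.4696, 0.013, 0.045]
orientation: [[0.961, 0.0, -0.276], [0.276, -0.0, 0.961], [0.0, -1.0, -0.0]]
contact_force: [-1.3, -0.1, 6.4]
opening: 0.047
now mm [469.6  13.   45. ] t 4.53 open 47.0 F [-1.3 -0.1  6.4]
slide cm (current axes) [0.07 0.   0.08] (target axes) [0.07 0.   0.08] turn rotvec [ 0.0001 -0.0012  0.0001]
now mm [469.6  13.   45. ] t 4.53 open 47.0 F [-1.3 -0.1  6.4]
slide cm (current axes) [0.07 0.   0.08] (target axes) [0.07 0.   0.08] turn rotvec [ 0.0001 -0.0012  0.0001]
now mm [469.6  13.   45. ] t 4.53 open 47.0 F [-1.3 -0.1  6.4]
slide cm (current axes) [0.07 0.   0.08] (target axes) [0.07 0.   0.08] turn rotvec [ 0.0001 -0.0012  0.0001]
```

```bash
python3 -m pendant '{"slide":[[0,-1.5,0],[0,-3,0],[0,-3,0],[0,-3,0],[0,-3,0],[0,-1.5,0],[0,0,0]],"angular":[[0,0,0],[0,0,0],[0,0,0],[0,0,0],[0,0,0],[0,0,0],[0,0,0]],"gripper":[-1,-1,-1,-1,-1,-1,-1]}' 40; python3 go.py 476 -297.8 200
```

```text
time: 5.12
tcp_pos: [0.471, 0.0129, 0.1978]
orientation: [[0.961, 0.005, -0.276], [0.276, -0.001, 0.961], [0.005, -1.0, -0.002]]
contact_force: [-0.6, 0.1, -1.9]
opening: 0.0469
now mm [471.   12.9 197.8] t 5.12 open 46.9 F [-0.6  0.1 -1.9]
slide cm (current axes) [ -8.1   -0.19 -30.  ] (target axes) [ -8.13  -0.22 -29.99] turn rotvec [ 0.0022 -0.0011  0.0048]
```

```bash
python3 -m pendant '{"slide":[[-1,0,-3],[-1,0,-3.5],[-1,0,-3.5],[-1,0,-3.5],[-1,0,-3.5],[-1,0,-3.5],[-1,0,-3.5],[-1,0,-3.5],[-0.1,0,-2.5],[0,0,0]],"angular":[[0,0,0],[0,0,0],[0,0,0],[0,0,0],[0,0,0],[0,0,0],[0,0,0],[0,0,0],[0,0,0],[0,0,0]],"gripper":[-1,-1,-1,-1,-1,-1,-1,-1,-1,-1]}' 40; python3 go.py 476 -297.8 200; python3 snap.py 3 scene wrist
```

```text
time: 5.95
tcp_pos: [0.4745, -0.3021, 0.1922]
orientation: [[0.962, -0.002, -0.272], [0.272, 0.0, 0.962], [-0.001, -1.0, 0.001]]
contact_force: [-0.8, 0.1, -2.2]
opening: 0.047
now mm [ 474.5 -302.1  192.2] t 5.95 open 47.0 F [-0.8  0.1 -2.2]
slide cm (current axes) [ 0.26 -0.78  0.37] (target axes) [ 0.26 -0.78  0.37] turn rotvec [-0.0008 -0.005  -0.0015]
{'K': [[274.8874, 0.0, 255.1869], [0.0, 274.8874, 193.7875], [0.0, 0.0, 1.0]], 'R': [[0.9617, 0.274, -0.0006], [0.2628, -0.9217, 0.2852], [0.0776, -0.2744, -0.9585]], 't': [-0.3741, -0.4229, 0.2165]}
```

View pics/scene_3.png

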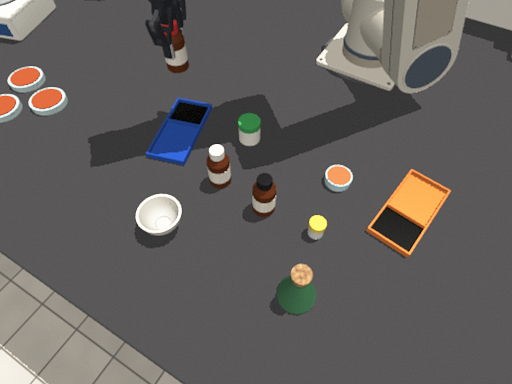

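View pics/wrist_3.png

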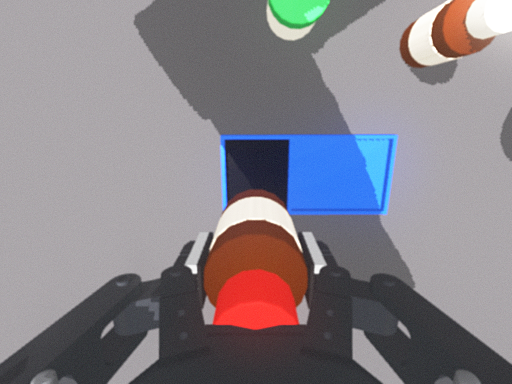

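```bash
cat > tw.py <<'E'
# tray rim fit from saved wrist snapshot at current pose
import sys
from h import *
def fit(p,d,P,k,cen,off=0):
    X=cloud(d,P);hsv=cv2.cvtColor(p,cv2.COLOR_BGR2HSV);h=hsv[...,0]
    col=((h>100)&(h<130)) if k=="blue" else ((h>5)&(h<22))
    w=(d>0)&col&(hsv[...,1]>120)&(np.hypot(X[...,0]-cen[0],X[...,1]-cen[1])<.14)&(X[...,2]>.0105)&(X[...,2]<.019)
    Y=X[w]
    def res(q):
        c,s=np.cos(q[2]),np.sin(q[2]); a=Y[:,:2]-q[:2]; x=a@[c,s]; y=a@[-s,c]
        dd=np.stack([abs(x-.097)+np.maximum(abs(y)-.047,0),abs(x+.097)+np.maximum(abs(y)-.047,0),abs(y-.045)+np.maximum(abs(x)-.099,0),abs(y+.045)+np.maximum(abs(x)-.099,0),abs(x+.019)+np.maximum(abs(y)-.047,0)])
        return dd.min(0)
    o=least_squares(res,[*cen,np.radians(16.1 if k=="blue" else 171.2)],loss="soft_l1",f_scale=.002)
    return len(Y),o.x[:2]*1000,np.degrees(o.x[2]),np.median(o.fun)*1000,Y[:,2].mean()*1000
if __name__=="__main__":
    tag,k=sys.argv[1:3]
    print(fit(cv2.imread(f"pics/wrist_{tag}.png"),np.load(f"pics/wrist_{tag}.npy"),arm.camera_params("wrist"),k,(.5317,-.2817) if k=="blue" else (.4672,.2777)))
E
python3 tw.py 3 blue
```

```text
(1704, array([ 530.84406753, -279.91090516]), np.float64(16.099391352698213), np.float64(1.3280915954311037), np.float64(14.524741722723276))
```

```bash
python3 -m pendant '{"slide":[[0.2,1,0.4],[0,3,0],[0,3,0],[0,3,0],[0,2.4,0],[0,1,0],[0,0,0],[0,0,0]],"angular":[[0,0,0],[0,0,0],[0,0,0],[0,0,0],[0,0,0],[0,0,0],[0,0,0],[0,0,0]],"gripper":[-1,-1,-1,-1,-1,-1,-1,-1]}' 40; python3 go.py 475.8 -297.3 49
```

```text
time: 6.72
tcp_pos: [0.4755, -0.2926, 0.0611]
orientation: [[0.961, -0.0, -0.277], [0.277, 0.0, 0.961], [-0.0, -1.0, 0.0]]
contact_force: [0.4, 1.0, -1.6]
opening: 0.0471
now mm [ 475.5 -292.6   61.1] t 6.72 open 47.1 F [ 0.4  1.  -1.6]
slide cm (current axes) [-0.1   1.21 -0.46] (target axes) [-0.1   1.21 -0.46] turn rotvec [-0.0005 -0.0004 -0.0002]
```

```bash
python3 -m pendant '{"slide":[[-0.1,0.5,-0.4],[0,0.4,0],[0,0.15,0],[0,0,0],[0,0,0]],"angular":[[0,0,0],[0,0,0],[0,0,0],[0,0,0],[0,0,0]],"gripper":[-1,-1,-1,-1,-1]}' 40; python3 go.py 475.8 -297.3 49
```

```text
time: 7.13
tcp_pos: [0.4756, -0.2975, 0.0506]
orientation: [[0.961, 0.0, -0.276], [0.276, -0.0, 0.961], [0.0, -1.0, -0.0]]
contact_force: [-0.8, -0.1, -1.7]
opening: 0.0472
now mm [ 475.6 -297.5   50.6] t 7.13 open 47.2 F [-0.8 -0.1 -1.7]
slide cm (current axes) [0.03 0.16 0.01] (target axes) [0.03 0.16 0.01] turn rotvec [ 0.0003 -0.0014  0.0002]
```

```bash
python3 -m pendant '{"slide":[[0,0.1,0],[0,0,0]],"angular":[[0,0,0],[0,0,0]],"gripper":[-1,-1]}' 40;python3 -m pendant '{"slide":[[0,0.1,0],[0,0,0]],"angular":[[0,0,0],[0,0,0]],"gripper":[-1,-1]}' 40
```

```text
time: 7.3
tcp_pos: [0.4756, -0.2975, 0.0494]
orientation: [[0.961, 0.0, -0.276], [0.276, -0.0, 0.961], [0.0, -1.0, -0.0]]
contact_force: [0.1, -0.3, -1.3]
opening: 0.0469
time: 7.47
tcp_pos: [0.4756, -0.2975, 0.049]
orientation: [[0.961, 0.001, -0.276], [0.276, -0.001, 0.961], [0.0, -1.0, -0.001]]
contact_force: [-2.2, 1.5, 6.0]
opening: 0.047
```

```bash
python3 -m pendant '{"slide":[[0,0,0],[0,0,0],[0,0,0],[0,0,0],[0,0,0],[0,-2,0],[0,-3,0],[0,-3.5,0],[0,-3,0],[0,-2,0]],"angular":[[0,0,0],[0,0,0],[0,0,0],[0,0,0],[0,0,0],[0,0,0],[0,0,0],[0,0,0],[0,0,0],[0,0,0]],"gripper":[0.3,0.5,1,1,1,1,1,1,1,1]}' 40; python3 snap.py 4 scene wrist; python3 go.py 471.5 113.8 160
```

```text
time: 8.3
tcp_pos: [0.476, -0.2978, 0.1864]
orientation: [[0.961, 0.002, -0.276], [0.276, -0.002, 0.961], [0.002, -1.0, -0.003]]
contact_force: [0.6, -0.3, -0.1]
opening: 0.0853
{'K': [[274.8874, 0.0, 255.1869], [0.0, 274.8874, 193.7875], [0.0, 0.0, 1.0]], 'R': [[0.9612, 0.2758, 0.0045], [0.2624, -0.9194, 0.2929], [0.085, -0.2804, -0.9561]], 't': [-0.377, -0.4229, 0.2051]}
now mm [ 476.8 -298.4  187. ] t 8.4 open 85.4 F [ 0.1 -0.9  0.2]
slide cm (current axes) [10.87  2.53 39.77] (target axes) [10.93  2.7  39.75] turn rotvec [ 0.0052 -0.0011  0.0035]
```

View pics/wrist_4.png

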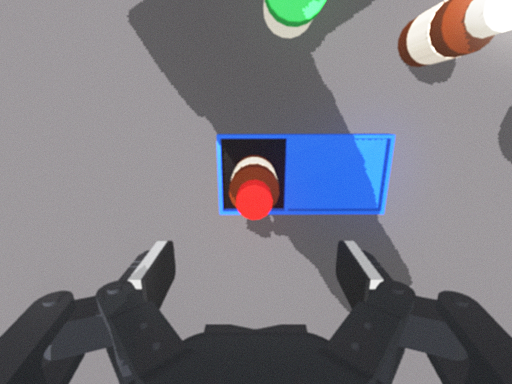

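```bash
python3 -m pendant '{"slide":[[1,0,3],[1,0,3.7],[1,0,3.7],[1,0,3.7],[1,0,3.7],[1,0,3.7],[1,0,3.7],[1,0,3.7],[1,0,3.7],[1,0,3.7]],"angular":[[0,0,0],[0,0,0],[0,0,0],[0,0,0],[0,0,0],[0,0,0],[0,0,0],[0,0,0],[0,0,0],[0,0,0]],"gripper":[1,1,1,1,1,1,1,1,1,1]}' 40;  python3 -m pendant '{"slide":[[0.9,0.5,2.5],[0,2.5,0.6],[0,0,0],[0,0,0]],"angular":[[0,0,0],[0,0,0],[0,0,0],[0,0,0]],"gripper":[1,1,1,1]}' 40; python3 go.py 471.5 113.8 100;  python3 snap.py 5 wrist
```

```text
time: 9.23
tcp_pos: [0.4706, 0.0809, 0.1825]
orientation: [[0.961, -0.001, -0.276], [0.276, -0.0, 0.961], [-0.001, -1.0, 0.0]]
contact_force: [1.1, -0.8, -0.6]
opening: 0.0854
time: 9.57
tcp_pos: [0.4703, 0.1115, 0.1521]
orientation: [[0.961, -0.004, -0.277], [0.277, -0.0, 0.961], [-0.004, -1.0, 0.001]]
contact_force: [0.6, 0.4, -0.0]
opening: 0.0855
now mm [470.3 111.5 152.1] t 9.57 open 85.5 F [ 0.6  0.4 -0. ]
slide cm (current axes) [0.2  5.2  0.18] (target axes) [0.18 5.21 0.18] turn rotvec [-0.0006  0.0001 -0.0036]
{'K': [[274.8874, 0.0, 255.1869], [0.0, 274.8874, 193.7875], [0.0, 0.0, 1.0]], 'R': [[0.9612, 0.2758, -0.0007], [0.2644, -0.9205, 0.2878], [0.0788, -0.2768, -0.9577]], 't': [-0.4835, -0.035, 0.2906]}
```

View pics/wrist_5.png

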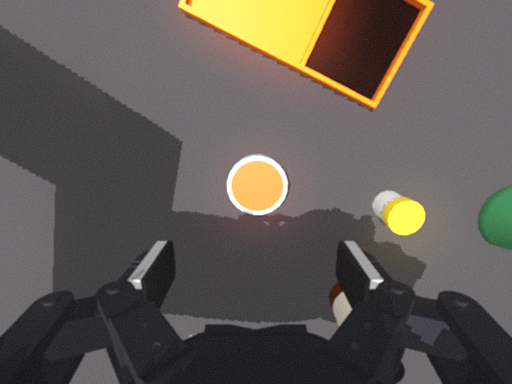

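```bash
python3 -m pendant '{"slide":[[0.2,2,0.2],[0,3,0],[0,3,0],[0,3,0],[0,1.5,0],[0,0,0],[0,0,0]],"angular":[[0,0,0],[0,0,0],[0,0,0],[0,0,0],[0,0,0],[0,0,0],[0,0,0]],"gripper":[1,1,1,1,1,1,1]}' 40; python3 go.py 471.5 113.8 9;  python3 snap.py 6 wrist side
```

```text
time: 10.2
tcp_pos: [0.4733, 0.1129, 0.0287]
orientation: [[0.962, -0.001, -0.275], [0.275, -0.0, 0.962], [-0.001, -1.0, 0.0]]
contact_force: [-0.2, 1.2, 0.7]
opening: 0.0852
now mm [473.3 112.9  28.7] t 10.2 open 85.2 F [-0.2  1.2  0.7]
slide cm (current axes) [-0.15  1.97  0.14] (target axes) [-0.15  1.97  0.14] turn rotvec [-0.     -0.0029 -0.0006]
{'K': [[274.8874, 0.0, 255.1869], [0.0, 274.8874, 193.7875], [0.0, 0.0, 1.0]], 'R': [[0.9616, 0.2744, 0.0023], [0.2621, -0.921, 0.2882], [0.0812, -0.2766, -0.9576]], 't': [-0.4869, 0.0028, 0.1715]}
```

View pics/wrist_6.png

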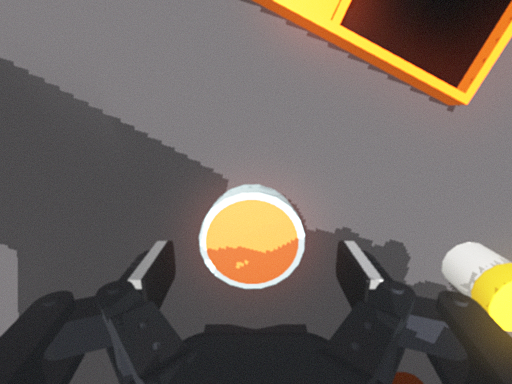

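View pics/side_6.png

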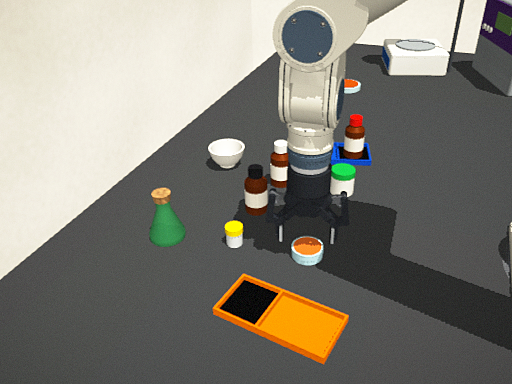

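```bash
python3 - <<'E'
from h import *
s=arm.read_state();P=arm.camera_params("wrist");p=cv2.imread("pics/wrist_6.png");d=np.load("pics/wrist_6.npy");X=cloud(d,P)
T=(X-s["tcp_pos"])@s["orientation"]*1000
m=(d>0)&(abs(T[...,0])<38)&(abs(X[...,2]-.022)<.005)&(abs(T[...,2])<50)
print(m.sum(),X[m].mean(0),cv2.minEnclosingCircle(T[m][:,[0,2]].astype(np.float32)))
E
```

```text
8113 [0.47135052 0.11686629 0.02395693] ((-1.721003532409668, 1.9526642560958862), 30.341428756713867)
```

```bash
python3 -m pendant '{"slide":[[-0.15,1,0.13],[0,0.7,0],[0,0.2,0],[0,0,0],[0,0,0]],"angular":[[0,0,0],[0,0,0],[0,0,0],[0,0,0],[0,0,0]],"gripper":[1,1,1,1,1]}' 40; python3 go.py 471.5 113.8 9
```

```text
time: 10.72
tcp_pos: [0.4713, 0.1147, 0.0098]
orientation: [[0.961, 0.0, -0.276], [0.276, 0.0, 0.961], [0.0, -1.0, -0.0]]
contact_force: [-0.6, 1.1, -0.1]
opening: 0.0851
now mm [471.3 114.7   9.8] t 10.72 open 85.1 F [-0.6  1.1 -0.1]
slide cm (current axes) [-0.01  0.08 -0.09] (target axes) [-0.01  0.08 -0.09] turn rotvec [ 0.0001 -0.0012  0.0005]
```

Close gently (30 N).

```bash
python3 -m pendant '{"slide":[[0,0,0],[0,0,0],[0,0,0],[0,0,0],[0,0,0]],"angular":[[0,0,0],[0,0,0],[0,0,0],[0,0,0],[0,0,0]],"gripper":[-1,-1,-1,-1,-1]}' 30; python3 -m pendant '{"slide":[[0,-0.5,0],[0,-0.5,0],[0,-0.5,0],[0,-0.5,0],[0,0,0],[0,0,0]],"angular":[[0,0,0],[0,0,0],[0,0,0],[0,0,0],[0,0,0],[0,0,0]],"gripper":[-1,-1,-1,-1,-1,-1]}' 30;python3 snap.py 7 wrist side
```

```text
time: 11.13
tcp_pos: [0.4713, 0.1147, 0.0099]
orientation: [[0.961, 0.001, -0.276], [0.276, -0.0, 0.961], [0.001, -1.0, -0.0]]
contact_force: [-0.4, -0.1, 6.6]
opening: 0.0587
time: 11.63
tcp_pos: [0.4713, 0.1147, 0.0297]
orientation: [[0.961, 0.001, -0.276], [0.276, 0.0, 0.961], [0.001, -1.0, -0.0]]
contact_force: [0.3, 0.2, 0.4]
opening: 0.0591
{'K': [[274.8874, 0.0, 255.1869], [0.0, 274.8874, 193.7875], [0.0, 0.0, 1.0]], 'R': [[0.9612, 0.2757, 0.0014], [0.2637, -0.9206, 0.288], [0.0807, -0.2764, -0.9576]], 't': [-0.4846, 0.0043, 0.1723]}
```

View pics/wrist_7.png

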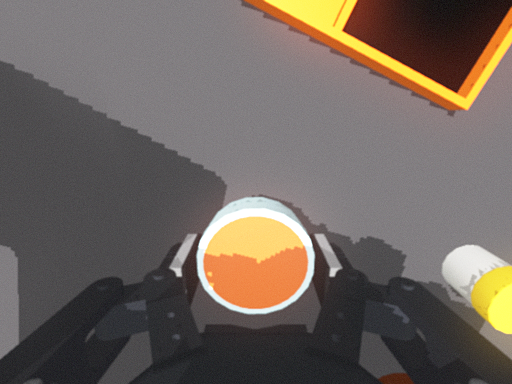

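View pics/side_7.png

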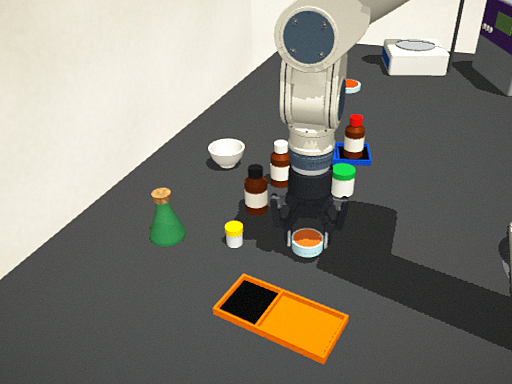

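```bash
python3 -m pendant '{"slide":[[0,-2,0],[0,-3,0],[0,-3,0],[0,-3,0],[0,-1,-1.5],[0,0,-3],[0,0,-3.5],[0,0,-3.5],[0,0,-3.5],[0,0,-3.5]],"angular":[[0,0,0],[0,0,0],[0,0,0],[0,0,0],[0,0,0],[0,0,0],[0,0,0],[0,0,0],[0,0,0],[0,0,0]],"gripper":[-1,-1,-1,-1,-1,-1,-1,-1,-1,-1]}' 30; python3 go.py 569 -270.5 150
```

```text
time: 12.57
tcp_pos: [0.5222, -0.0647, 0.149]
orientation: [[0.961, -0.0, -0.276], [0.276, 0.0, 0.961], [-0.0, -1.0, 0.0]]
contact_force: [1.8, 0.5, -1.1]
opening: 0.0588
now mm [522.2 -64.7 149. ] t 12.57 open 58.8 F [ 1.8  0.5 -1.1]
slide cm (current axes) [ -1.19  -0.1  -21.07] (target axes) [ -1.21  -0.1  -21.07] turn rotvec [-0.0003 -0.0009 -0.0003]
```

```bash
python3 -m pendant '{"slide":[[-0.2,0,-3.5],[-0.2,0,-3.5],[-0.2,0,-3.5],[-0.2,0,-3.5],[-0.2,0,-3.5],[-0.2,0,-2],[0,0,0],[0,0,0],[0,0,0]],"angular":[[0,0,0],[0,0,0],[0,0,0],[0,0,0],[0,0,0],[0,0,0],[0,0,0],[0,0,0],[0,0,0]],"gripper":[-1,-1,-1,-1,-1,-1,-1,-1,-1]}' 30; python3 go.py 569 -270.5 150; python3 snap.py 8 wrist; python3 tw.py 8 blue
```

```text
time: 13.32
tcp_pos: [0.5641, -0.2532, 0.1488]
orientation: [[0.961, -0.001, -0.276], [0.276, 0.001, 0.961], [-0.001, -1.0, 0.001]]
contact_force: [-0.1, -0.5, -0.2]
opening: 0.0585
now mm [ 564.1 -253.2  148.8] t 13.32 open 58.5 F [-0.1 -0.5 -0.2]
slide cm (current axes) [-0.   -0.13 -1.8 ] (target axes) [-0.   -0.12 -1.8 ] turn rotvec [-0.0012 -0.0013 -0.0007]
{'K': [[274.8874, 0.0, 255.1869], [0.0, 274.8874, 193.7875], [0.0, 0.0, 1.0]], 'R': [[0.9611, 0.2763, 0.0006], [0.2645, -0.9206, 0.2871], [0.0799, -0.2758, -0.9579]], 't': [-0.4726, -0.3934, 0.1784]}
(1810, array([ 531.52555607, -281.01933815]), np.float64(16.011051024598213), np.float64(1.236167269576781), np.float64(14.394849756777077))
```

View pics/wrist_8.png

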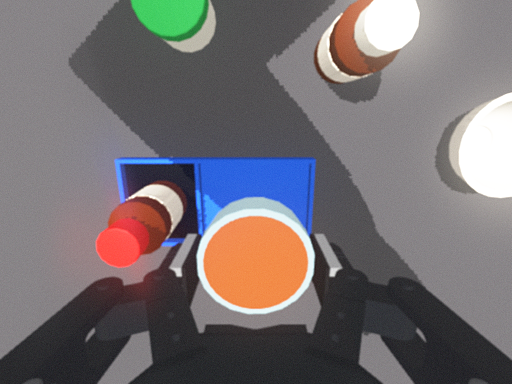

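```bash
python3 -m pendant '{"slide":[[0,0.5,-1.8],[0,2.5,0],[0,3,0],[0,3,0],[0,2,0],[0,1.5,0],[0,0,0],[0,0,0]],"angular":[[0,0,0],[0,0,0],[0,0,0],[0,0,0],[0,0,0],[0,0,0],[0,0,0],[0,0,0]],"gripper":[-1,-1,-1,-1,-1,-1,-1,-1]}' 30; python3 go.py 569 -270.5 14; python3 snap.py 9 wrist
```

```text
time: 14.03
tcp_pos: [0.5693, -0.2705, 0.024]
orientation: [[0.961, -0.001, -0.277], [0.277, 0.001, 0.961], [-0.001, -1.0, 0.001]]
contact_force: [0.6, -0.7, 0.9]
opening: 0.059
now mm [ 569.3 -270.5   24. ] t 14.03 open 59.0 F [ 0.6 -0.7  0.9]
slide cm (current axes) [-0.03  1.    0.01] (target axes) [-0.03  1.    0.01] turn rotvec [-0.001  -0.0003 -0.0009]
{'K': [[274.8874, 0.0, 255.1869], [0.0, 274.8874, 193.7875], [0.0, 0.0, 1.0]], 'R': [[0.961, 0.2765, 0.0015], [0.2643, -0.9203, 0.2884], [0.0811, -0.2768, -0.9575]], 't': [-0.473, -0.3759, 0.0532]}
```

View pics/wrist_9.png

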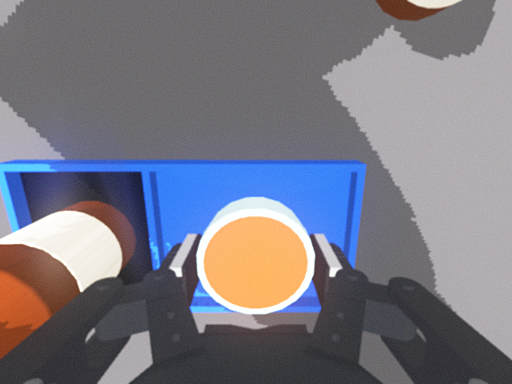

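```bash
python3 -m pendant '{"slide":[[0,0.5,0],[0,0.3,0],[0,0,0],[0,0,0]],"angular":[[0,0,0],[0,0,0],[0,0,0],[0,0,0]],"gripper":[-1,-1,-1,-1]}' 30;python3 -m pendant '{"slide":[[0,0.1,0],[0,0.0,0]],"angular":[[0,0,0],[0,0,0]],"gripper":[-1,-1]}' 30;python3 -m pendant '{"slide":[[0,0.1,0],[0,0.0,0]],"angular":[[0,0,0],[0,0,0]],"gripper":[-1,-1]}' 30
```

```text
time: 14.42
tcp_pos: [0.5695, -0.2712, 0.0166]
orientation: [[0.961, 0.0, -0.276], [0.276, -0.0, 0.961], [0.0, -1.0, -0.0]]
contact_force: [-0.0, 1.2, 0.4]
opening: 0.0588
time: 14.58
tcp_pos: [0.5695, -0.2712, 0.0154]
orientation: [[0.961, 0.0, -0.276], [0.276, -0.0, 0.961], [0.0, -1.0, -0.0]]
contact_force: [0.1, 1.0, -0.4]
opening: 0.0586
time: 14.75
tcp_pos: [0.5694, -0.2711, 0.0142]
orientation: [[0.961, -0.0, -0.276], [0.276, 0.0, 0.961], [-0.0, -1.0, 0.0]]
contact_force: [0.3, -0.3, -1.1]
opening: 0.0589
```

```bash
python3 -m pendant '{"slide":[[0,0.05,0],[0,0.0,0]],"angular":[[0,0,0],[0,0,0]],"gripper":[-1,-1]}' 30;python3 -m pendant '{"slide":[[0,0.05,0],[0,0.0,0]],"angular":[[0,0,0],[0,0,0]],"gripper":[-1,-1]}' 30
```

```text
time: 14.92
tcp_pos: [0.5694, -0.2712, 0.0141]
orientation: [[0.961, 0.0, -0.276], [0.276, -0.0, 0.961], [0.0, -1.0, -0.0]]
contact_force: [-0.5, 0.7, 2.9]
opening: 0.0585
time: 15.08
tcp_pos: [0.5695, -0.2712, 0.014]
orientation: [[0.961, 0.0, -0.276], [0.276, -0.0, 0.961], [0.0, -1.0, -0.0]]
contact_force: [-2.7, 1.4, 6.7]
opening: 0.0588
```

```bash
python3 -m pendant '{"slide":[[0,0,0],[0,0,0],[0,0,0],[0,0,0],[0,0,0],[0,-0.5,0],[0,-2,0],[0,-3,0],[0,-3,0],[0,-3,0]],"angular":[[0,0,0],[0,0,0],[0,0,0],[0,0,0],[0,0,0],[0,0,0],[0,0,0],[0,0,0],[0,0,0],[0,0,0]],"gripper":[0.6,0.6,0.6,0.6,0.6,0.6,0.6,0.6,1,1]}' 30; python3 snap.py 10 wrist scene; python3 go.py 615 129 150
```

```text
time: 15.92
tcp_pos: [0.5692, -0.271, 0.1298]
orientation: [[0.961, -0.0, -0.276], [0.276, 0.0, 0.961], [-0.0, -1.0, 0.0]]
contact_force: [0.8, -0.5, -0.1]
opening: 0.0853
{'K': [[274.8874, 0.0, 255.1869], [0.0, 274.8874, 193.7875], [0.0, 0.0, 1.0]], 'R': [[0.9612, 0.2758, 0.0064], [0.2619, -0.9193, 0.2938], [0.0869, -0.2807, -0.9558]], 't': [-0.475, -0.4085, 0.1547]}
now mm [ 571.4 -272.3  134. ] t 16.02 open 85.0 F [0.4 0.4 0. ]
slide cm (current axes) [15.29 -1.76 37.36] (target axes) [15.32 -1.6  37.35] turn rotvec [ 0.0064 -0.001   0.0056]
```

View pics/wrist_10.png

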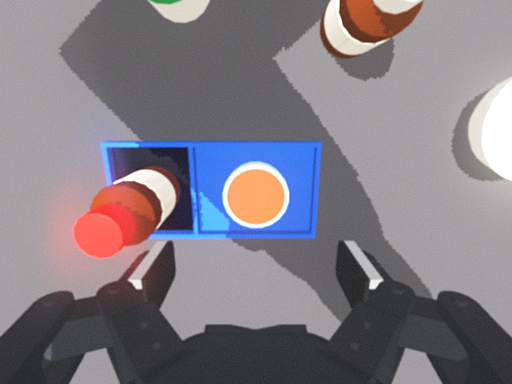

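View pics/scene_10.png

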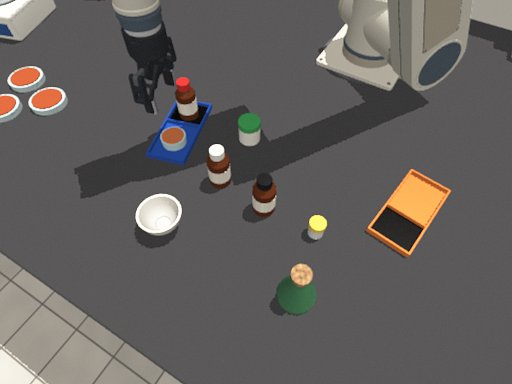

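```bash
python3 -m pendant '{"slide":[[0,-2,0],[1,-2,2],[1.4,0,3.5],[1.4,0,3.5],[1.4,0,3.5],[1.4,0,3.5],[1.4,0,3.5],[1.4,0,3.5],[1.4,0,3.5],[1.4,0,3.5]],"angular":[[0,0,0],[0,0,0],[0,0,0],[0,0,0],[0,0,0],[0,0,0],[0,0,0],[0,0,0],[0,0,0],[0,0,0]],"gripper":[1,1,1,1,1,1,1,1,1,1]}' 30; python3 -m pendant '{"slide":[[1.4,0,3.3],[1.2,0,3],[0,1,0.5],[0,1,0],[0,0,0],[0,0,0]],"angular":[[0,0,0],[0,0,0],[0,0,0],[0,0,0],[0,0,0],[0,0,0]],"gripper":[1,1,1,1,1,1]}' 30; python3 go.py 615 129 100;python3 snap.py 11 wrist
```

```text
time: 16.85
tcp_pos: [0.6036, 0.0528, 0.1682]
orientation: [[0.961, -0.0, -0.276], [0.276, 0.0, 0.961], [-0.0, -1.0, 0.0]]
contact_force: [1.1, 0.0, -0.4]
opening: 0.0852
time: 17.35
tcp_pos: [0.6095, 0.1223, 0.1473]
orientation: [[0.961, -0.002, -0.275], [0.275, -0.0, 0.961], [-0.002, -1.0, 0.0]]
contact_force: [-0.4, -0.8, 0.6]
opening: 0.0852
now mm [609.5 122.3 147.3] t 17.35 open 85.2 F [-0.4 -0.8  0.6]
slide cm (current axes) [0.72 4.73 0.49] (target axes) [0.71 4.73 0.49] turn rotvec [-0.0002 -0.0022 -0.0021]
{'K': [[274.8874, 0.0, 255.1869], [0.0, 274.8874, 193.7875], [0.0, 0.0, 1.0]], 'R': [[0.9616, 0.2743, 0.0001], [0.2626, -0.9209, 0.2879], [0.0791, -0.2769, -0.9576]], 't': [-0.6202, -0.059, 0.2777]}
```

View pics/wrist_11.png

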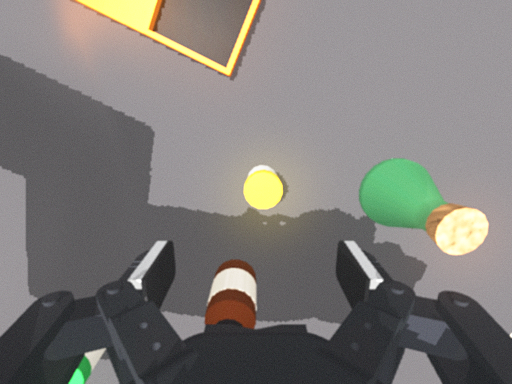

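```bash
python3 -m pendant '{"slide":[[0.7,1,0.5],[0,3,0],[0,3,0],[0,2,0],[0,1,0],[0,0,0],[0,0,0]],"angular":[[0,0,0],[0,0,0],[0,0,0],[0,0,0],[0,0,0],[0,0,0],[0,0,0]],"gripper":[1,1,1,1,1,1,1]}' 30; python3 go.py 615 129 24;python3 snap.py 12 wrist;python3 - <<'E'
from h import *
s=arm.read_state();P=arm.camera_params("wrist");p=cv2.imread("pics/wrist_12.png");d=np.load("pics/wrist_12.npy");X=cloud(d,P)
T=(X-s["tcp_pos"])@s["orientation"]*1000
m=(d>0)&(abs(T[...,0])<38)&(abs(X[...,2]-.042)<.005)&(abs(T[...,2])<50)
print(m.sum(),X[m].mean(0),cv2.minEnclosingCircle(T[m][:,[0,2]].astype(np.float32)))
E
```

```text
time: 17.98
tcp_pos: [0.6158, 0.1298, 0.0485]
orientation: [[0.961, -0.0, -0.275], [0.275, 0.0, 0.961], [-0.0, -1.0, 0.0]]
contact_force: [0.5, 0.3, 0.8]
opening: 0.0856
now mm [615.8 129.8  48.5] t 17.98 open 85.6 F [0.5 0.3 0.8]
slide cm (current axes) [-0.1   2.45 -0.05] (target axes) [-0.1   2.45 -0.05] turn rotvec [-0.     -0.0019 -0.    ]
{'K': [[274.8874, 0.0, 255.1869], [0.0, 274.8874, 193.7875], [0.0, 0.0, 1.0]], 'R': [[0.9614, 0.2752, 0.0027], [0.2628, -0.9208, 0.2882], [0.0818, -0.2764, -0.9576]], 't': [-0.6286, -0.0252, 0.1833]}
2731 [0.61499341 0.13061797 0.04306793] ((-0.9076223969459534, -0.4887353181838989), 17.65715789794922)
```

View pics/wrist_12.png

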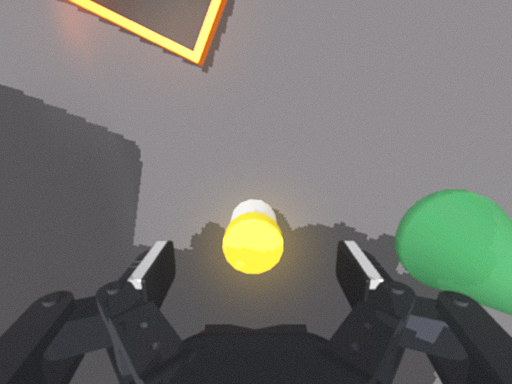

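```bash
python3 -m pendant '{"slide":[[-0.1,1.4,-0.1],[0,1,0],[0,0,0],[0,0,0],[0,0,0],[0,0,0],[0,0,0],[0,0,0],[0,0,0],[0,0,0]],"angular":[[0,0,0],[0,0,0],[0,0,0],[0,0,0],[0,0,0],[0,0,0],[0,0,0],[0,0,0],[0,0,0],[0,0,0]],"gripper":[1,1,1,1,-1,-1,-1,-1,-1,-1]}' 25; python3 go.py 615 129 24;
```

```text
time: 18.87
tcp_pos: [0.615, 0.129, 0.0248]
orientation: [[0.961, 0.001, -0.276], [0.276, 0.0, 0.961], [0.001, -1.0, -0.0]]
contact_force: [0.3, 0.1, 4.3]
opening: 0.0341
now mm [615.  129.   24.8] t 18.87 open 34.1 F [0.3 0.1 4.3]
slide cm (current axes) [0.01 0.08 0.  ] (target axes) [0.01 0.08 0.  ] turn rotvec [ 0.0001 -0.0011  0.0008]
```

```bash
python3 -m pendant '{"slide":[[0,-1,0],[0,-2,0],[0,-3,0],[0,-3,0],[0,-3,0],[0,-1,-2],[-1,0,-3.5],[-1.4,0,-3.5],[-1.4,0,-3.5],[-1.4,0,-3.5]],"angular":[[0,0,0],[0,0,0],[0,0,0],[0,0,0],[0,0,0],[0,0,0],[0,0,0],[0,0,0],[0,0,0],[0,0,0]],"gripper":[-1,-1,-1,-1,-1,-1,-1,-1,-1,-1]}' 25; python3 - <<'E'
from h import *
for n in ("scene","side"):
    p,d=arm.camera(n);cv2.imwrite(f"pics/{n}_13.png",p);P=arm.camera_params(n);X=cloud(d,P)
    m=(np.hypot(X[...,0]-.569,X[...,1]+.271)<.034)&(abs(X[...,2]-.026)<.006)&(d>0)
    print(n,m.sum(),np.round(X[m].mean(0)*1000,1),cv2.minEnclosingCircle((X[m][:,:2]*1000).astype(np.float32)))
    h=cv2.cvtColor(p,cv2.COLOR_BGR2HSV); m&=(h[...,1]>120)&(h[...,0]<25)
    print(n,m.sum(),np.round(X[m].mean(0)*1000,1),cv2.minEnclosingCircle((X[m][:,:2]*1000).astype(np.float32)))
E
python3 go.py 569.7 -272 150
```

```text
time: 19.7
tcp_pos: [0.6085, -0.0406, 0.155]
orientation: [[0.961, 0.0, -0.277], [0.277, -0.0, 0.961], [0.0, -1.0, -0.0]]
contact_force: [1.4, 0.0, -1.4]
opening: 0.0334
scene 402 [ 572.1 -270.7   25.6] ((569.6171264648438, -272.27813720703125), 31.330791473388672)
scene 253 [ 570.6 -270.8   26.1] ((570.21826171875, -271.2763977050781), 24.9324951171875)
side 252 [ 569.3 -265.9   26.4] ((569.7498779296875, -270.2037658691406), 31.647342681884766)
side 142 [ 570.1 -273.2   27.3] ((569.4090576171875, -274.0693359375), 26.87142562866211)
now mm [608.4 -44.1 154.9] t 19.8 open 33.7 F [ 0.3  0.1 -0. ]
slide cm (current axes) [ -9.91   0.52 -20.89] (target axes) [-10.04   0.49 -20.82] turn rotvec [ 0.0013 -0.0062 -0.0003]
```

```bash
python3 -m pendant '{"slide":[[-1.7,0,-3.4],[-1.7,0,-3.5],[-1.7,0,-3.5],[-1.7,0,-3.5],[-1.7,0,-3.5],[-1.4,0,-3.3],[0,0,0],[0,0,0],[0,0,0]],"angular":[[0,0,0],[0,0,0],[0,0,0],[0,0,0],[0,0,0],[0,0,0],[0,0,0],[0,0,0],[0,0,0]],"gripper":[-1,-1,-1,-1,-1,-1,-1,-1,-1]}' 25; python3 go.py 569.8 -272 60; python3 snap.py 14 wrist
```

```text
time: 20.55
tcp_pos: [0.5708, -0.2652, 0.1545]
orientation: [[0.961, -0.0, -0.276], [0.276, 0.0, 0.961], [-0.0, -1.0, 0.001]]
contact_force: [-0.1, 0.1, -0.1]
opening: 0.034
now mm [ 570.8 -265.2  154.5] t 20.55 open 34.0 F [-0.1  0.1 -0.1]
slide cm (current axes) [-0.28  9.45 -0.63] (target axes) [-0.28  9.45 -0.62] turn rotvec [-0.0005 -0.0017 -0.0001]
{'K': [[274.8874, 0.0, 255.1869], [0.0, 274.8874, 193.7875], [0.0, 0.0, 1.0]], 'R': [[0.9611, 0.2763, 0.0011], [0.2643, -0.9206, 0.2875], [0.0805, -0.276, -0.9578]], 't': [-0.476, -0.4076, 0.1795]}
```

View pics/wrist_14.png

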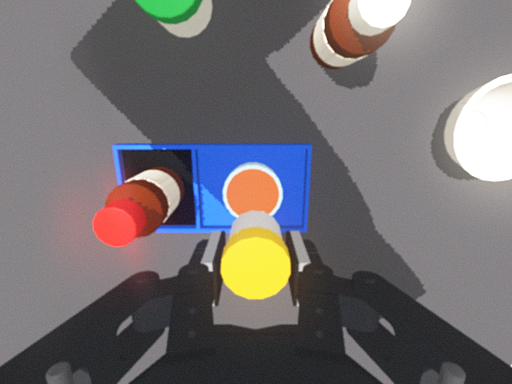

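```bash
python3 -m pendant '{"slide":[[-0.28,1.5,-0.63],[0,3,0],[0,3,0],[0,1.5,0],[0,0.7,0],[0,0,0],[0,0,0]],"angular":[[0,0,0],[0,0,0],[0,0,0],[0,0,0],[0,0,0],[0,0,0],[0,0,0]],"gripper":[-1,-1,-1,-1,-1,-1,-1]}' 25; python3 go.py 569.8 -272 51; python3 snap.py 15 wrist scene; python3 - <<'E'
from h import *
s=arm.read_state();P=arm.camera_params("wrist");p=cv2.imread("pics/wrist_15.png");d=np.load("pics/wrist_15.npy");X=cloud(d,P)
T=(X-s["tcp_pos"])@s["orientation"]*1000
for z in (.026,):
    m=(d>0)&(abs(T[...,0])<40)&(abs(X[...,2]-z)<.005)&(abs(T[...,2])<50)
    print(m.sum(),cv2.minEnclosingCircle(T[m][:,[0,2]].astype(np.float32)))
m=(d>0)&(abs(T[...,0])<17)&(abs(T[...,2])<25)&(X[...,2]>.04)
q=T[m];print(len(q),q[:,1].min(),q[:,1].max())
m2=q[:,1]<q[:,1].min()+6
print(cv2.minEnclosingCircle(q[m2][:,[0,2]].astype(np.float32)))
E
```

```text
time: 21.18
tcp_pos: [0.5706, -0.2716, 0.0581]
orientation: [[0.961, 0.001, -0.277], [0.277, -0.0, 0.961], [0.001, -1.0, -0.0]]
contact_force: [-0.6, -1.0, -0.3]
opening: 0.034
now mm [ 570.6 -271.6   58.1] t 21.18 open 34.0 F [-0.6 -1.  -0.3]
slide cm (current axes) [-0.09  0.71 -0.01] (target axes) [-0.09  0.71 -0.01] turn rotvec [0.0004 0.0001 0.0005]
{'K': [[274.8874, 0.0, 255.1869], [0.0, 274.8874, 193.7875], [0.0, 0.0, 1.0]], 'R': [[0.961, 0.2767, 0.0023], [0.2642, -0.9201, 0.2892], [0.0822, -0.2773, -0.9573]], 't': [-0.4736, -0.3867, 0.0843]}
2901 ((-0.6897429823875427, 0.9467084407806396), 29.757091522216797)
14371 -93.12694093583 18.836901669425927
((0.0011281967163085938, 19.764596939086914), 17.00701904296875)
```

View pics/wrist_15.png

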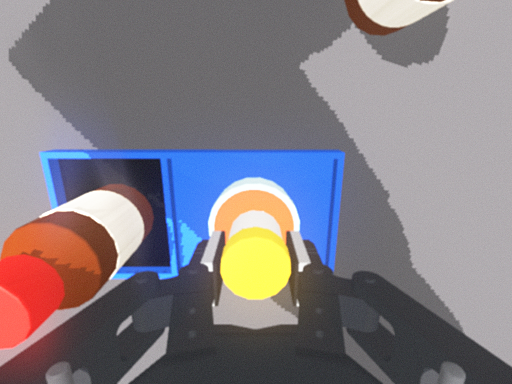

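View pics/scene_15.png

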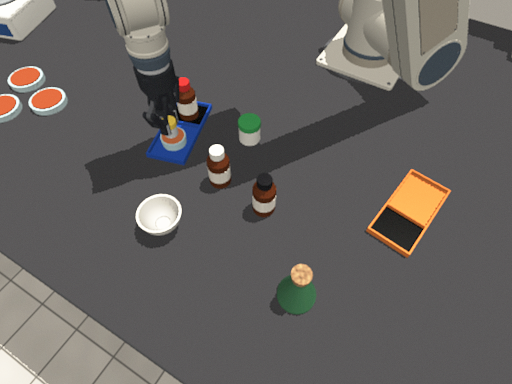

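```bash
python3 -m pendant '{"slide":[[-0.07,0.4,0],[0,0.15,0],[0,0,0],[0,0,0]],"angular":[[0,0,0],[0,0,0],[0,0,0],[0,0,0]],"gripper":[-1,-1,-1,-1]}' 25;python3 -m pendant '{"slide":[[0,0.08,0],[0,0.0,0]],"angular":[[0,0,0],[0,0,0]],"gripper":[-1,-1]}' 25;python3 -m pendant '{"slide":[[0,0.08,0],[0,0.0,0]],"angular":[[0,0,0],[0,0,0]],"gripper":[-1,-1]}' 25
```

```text
time: 21.62
tcp_pos: [0.5692, -0.2726, 0.0519]
orientation: [[0.961, 0.0, -0.276], [0.276, -0.0, 0.961], [0.0, -1.0, -0.0]]
contact_force: [-0.0, -0.3, 0.2]
opening: 0.0341
time: 21.78
tcp_pos: [0.5693, -0.2726, 0.051]
orientation: [[0.961, 0.0, -0.276], [0.276, 0.0, 0.961], [0.0, -1.0, 0.0]]
contact_force: [0.6, -0.2, -0.1]
opening: 0.0337
time: 21.95
tcp_pos: [0.5694, -0.2727, 0.0508]
orientation: [[0.961, 0.0, -0.276], [0.276, -0.001, 0.961], [0.0, -1.0, -0.001]]
contact_force: [-2.0, 0.5, 4.8]
opening: 0.0342
```

```bash
python3 -m pendant '{"slide":[[0,0,0],[0,0,0],[0,0,0],[0,0,0],[0,-0.5,0],[0,-2,0],[0,-3,0],[0,-3,0],[0,-2,0],[0,0,0]],"angular":[[0,0,0],[0,0,0],[0,0,0],[0,0,0],[0,0,0],[0,0,0],[0,0,0],[0,0,0],[0,0,0],[0,0,0]],"gripper":[0.4,0.4,0.4,0.4,0.4,0.4,0.4,1,1,1]}' 25; python3 snap.py 16 wrist; python3 go.py 605.8 -113 170
```

```text
time: 22.78
tcp_pos: [0.5709, -0.2735, 0.1605]
orientation: [[0.961, 0.006, -0.276], [0.276, -0.004, 0.961], [0.005, -1.0, -0.006]]
contact_force: [-0.7, 0.1, 1.0]
opening: 0.0856
{'K': [[274.8874, 0.0, 255.1869], [0.0, 274.8874, 193.7875], [0.0, 0.0, 1.0]], 'R': [[0.9612, 0.2758, 0.0042], [0.2626, -0.9198, 0.2914], [0.0842, -0.279, -0.9566]], 't': [-0.4737, -0.4157, 0.1774]}
now mm [ 570.3 -273.1  158. ] t 22.83 open 85.6 F [-0.3 -0.8 -0.5]
slide cm (current axes) [ 7.84 -1.23 14.4 ] (target axes) [ 7.85 -1.2  14.4 ] turn rotvec [ 0.0036 -0.0012  0.0031]
```

View pics/wrist_16.png

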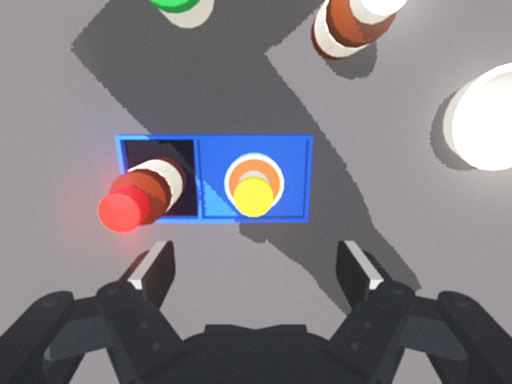

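```bash
python3 -m pendant '{"slide":[[1.2,-1,2.4],[1.7,-0.5,3.2],[1.7,0,3.2],[1.7,0,3.2],[1.5,0,2.4],[0,0,0],[0,0,0],[0,0,0]],"angular":[[0,0,0],[0,0,0],[0,0,0],[0,0,0],[0,0,0],[0,0,0],[0,0,0],[0,0,0]],"gripper":[1,1,1,1,1,1,1,1]}' 40; python3 go.py 605.8 -113 45;python3 snap.py 17 wrist; python3 - <<'E'
from h import *
s=arm.read_state();P=arm.camera_params("wrist");p=cv2.imread("pics/wrist_17.png");d=np.load("pics/wrist_17.npy");X=cloud(d,P)
T=(X-s["tcp_pos"])@s["orientation"]*1000
m=(d>0)&(abs(T[...,0])<40)&(abs(X[...,2]-.105)<.006)&(abs(T[...,2])<40)
print(m.sum(),X[m].mean(0),cv2.minEnclosingCircle(T[m][:,[0,2]].astype(np.float32)))
E
```

```text
time: 23.5
tcp_pos: [0.6042, -0.1127, 0.1694]
orientation: [[0.961, -0.001, -0.277], [0.277, 0.0, 0.961], [-0.001, -1.0, 0.0]]
contact_force: [0.5, -1.9, 0.7]
opening: 0.0854
now mm [ 604.2 -112.7  169.4] t 23.5 open 85.4 F [ 0.5 -1.9  0.7]
slide cm (current axes) [ 0.16 12.44 -0.08] (target axes) [ 0.14 12.44 -0.08] turn rotvec [-0.0004 -0.0007 -0.0011]
{'K': [[274.8874, 0.0, 255.1869], [0.0, 274.8874, 193.7875], [0.0, 0.0, 1.0]], 'R': [[0.9614, 0.2752, 0.0001], [0.2636, -0.9208, 0.2876], [0.0793, -0.2765, -0.9577]], 't': [-0.5499, -0.2809, 0.2336]}
1199 [ 0.60496769 -0.11256747  0.10531139] ((1.0344417095184326, -0.8378288745880127), 15.603330612182617)
```

View pics/wrist_17.png

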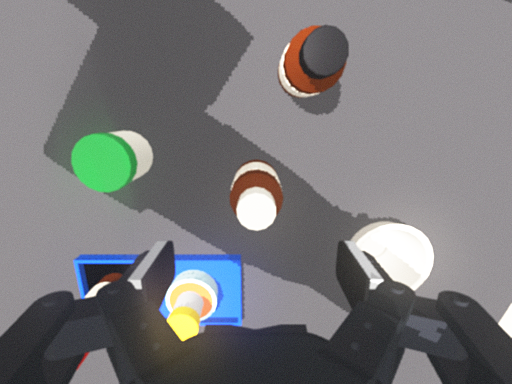

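```bash
python3 -m pendant '{"slide":[[0.12,1.5,-0.1],[0,3,0],[0,3,0],[0,3,0],[0,1.9,0],[0,0,0],[0,0,0]],"angular":[[0,0,0],[0,0,0],[0,0,0],[0,0,0],[0,0,0],[0,0,0],[0,0,0]],"gripper":[1,1,1,1,1,1,1]}' 40; python3 go.py 605.8 -113 45
```

```text
time: 24.13
tcp_pos: [0.6051, -0.1144, 0.0451]
orientation: [[0.962, -0.002, -0.274], [0.274, 0.001, 0.962], [-0.002, -1.0, 0.001]]
contact_force: [0.5, -0.1, 0.3]
opening: 0.0854
now mm [ 605.1 -114.4   45.1] t 24.13 open 85.4 F [ 0.5 -0.1  0.3]
slide cm (current axes) [0.1  0.01 0.12] (target axes) [0.1  0.01 0.12] turn rotvec [-0.0012 -0.0031 -0.0019]
```

```bash
python3 -m pendant '{"slide":[[0.1,0,0.1],[0,0,0],[0,0,0],[0,0,0],[0,0,0],[0,0,0],[0,0,0],[0,0,0]],"angular":[[0,0,0],[0,0,0],[0,0,0],[0,0,0],[0,0,0],[0,0,0],[0,0,0],[0,0,0]],"gripper":[1,1,-1,-1,-1,-1,-1,-1]}' 40; python3 go.py 605.8 -113 45; python3 -m pendant '{"slide":[[0,-1.5,0],[0,-3,0],[0,-3,0],[0,-3,0],[0,-3,0],[0,-2,0],[0,0,0]],"angular":[[0,0,0],[0,0,0],[0,0,0],[0,0,0],[0,0,0],[0,0,0],[0,0,0]],"gripper":[-1,-1,-1,-1,-1,-1,-1]}' 40; python3 go.py 524.5 268.8 205; python3 snap.py 18 scene
```

```text
time: 24.8
tcp_pos: [0.6067, -0.1121, 0.0468]
orientation: [[0.961, 0.001, -0.276], [0.276, -0.001, 0.961], [0.0, -1.0, -0.001]]
contact_force: [-3.0, -0.2, 5.3]
opening: 0.0469
now mm [ 606.7 -112.1   46.8] t 24.8 open 46.9 F [-3.  -0.2  5.3]
slide cm (current axes) [-0.11  0.18 -0.06] (target axes) [-0.11  0.18 -0.06] turn rotvec [ 0.0006 -0.0012  0.0004]
time: 25.38
tcp_pos: [0.6081, -0.1123, 0.2059]
orientation: [[0.961, 0.007, -0.276], [0.276, -0.002, 0.961], [0.006, -1.0, -0.004]]
contact_force: [-0.5, 1.0, -0.7]
opening: 0.047
now mm [ 608.1 -112.3  205.9] t 25.38 open 47.0 F [-0.5  1.  -0.7]
slide cm (current axes) [ 2.5  -0.05 38.94] (target axes) [ 2.54  0.09 38.93] turn rotvec [ 0.0039 -0.001   0.0058]
```

View pics/scene_18.png

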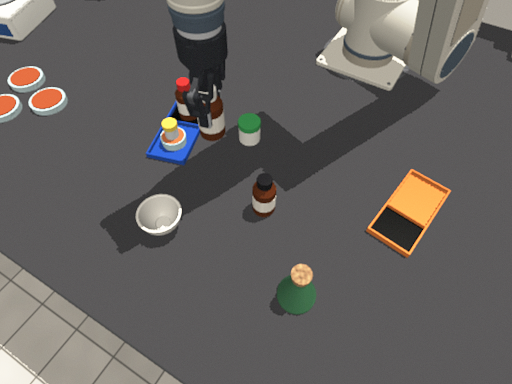

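```bash
python3 -m pendant '{"slide":[[0.2,0,2.5],[0.2,0,3.5],[0.2,0,3.5],[0.2,0,3.5],[0.2,0,3.5],[0.3,0,3.5],[0.3,0,3.5],[0.3,0,3.5],[0.3,0,3.5],[0.3,0,3.5]],"angular":[[0,0,0],[0,0,0],[0,0,0],[0,0,0],[0,0,0],[0,0,0],[0,0,0],[0,0,0],[0,0,0],[0,0,0]],"gripper":[-1,-1,-1,-1,-1,-1,-1,-1,-1,-1]}' 40;  python3 -m pendant '{"slide":[[0,0,3.1],[0,0,1.6],[0,0,0],[0,0,0],[0,0,0]],"angular":[[0,0,0],[0,0,0],[0,0,0],[0,0,0],[0,0,0]],"gripper":[-1,-1,-1,-1,-1]}' 40; python3 go.py 524.5 268.8 60; python3 snap.py 19 wrist scene; python3 tw.py 19 orange
```

```text
time: 26.27
tcp_pos: [0.5355, 0.2232, 0.1995]
orientation: [[0.961, -0.002, -0.276], [0.276, -0.001, 0.961], [-0.002, -1.0, 0.0]]
contact_force: [0.8, -0.2, -1.5]
opening: 0.0472
time: 26.68
tcp_pos: [0.5236, 0.2664, 0.2001]
orientation: [[0.961, -0.001, -0.276], [0.276, -0.001, 0.961], [-0.002, -1.0, -0.0]]
contact_force: [-0.0, 0.5, -0.7]
opening: 0.047
now mm [523.6 266.4 200.1] t 26.68 open 47.0 F [-0.   0.5 -0.7]
slide cm (current axes) [ 0.18 14.01  0.21] (target axes) [ 0.16 14.01  0.21] turn rotvec [ 0.0004 -0.0011 -0.0017]
{'K': [[274.8874, 0.0, 255.1869], [0.0, 274.8874, 193.7875], [0.0, 0.0, 1.0]], 'R': [[0.9614, 0.275, -0.0002], [0.2634, -0.9206, 0.2882], [0.079, -0.2771, -0.9576]], 't': [-0.5769, 0.0806, 0.3746]}
(683, array([469.16975961, 279.71442818]), np.float64(171.0038169332591), np.float64(0.46827971797074736), np.float64(13.902457932280345))
```

View pics/wrist_19.png

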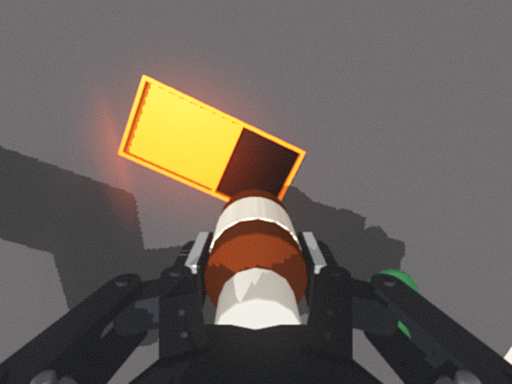

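View pics/scene_19.png

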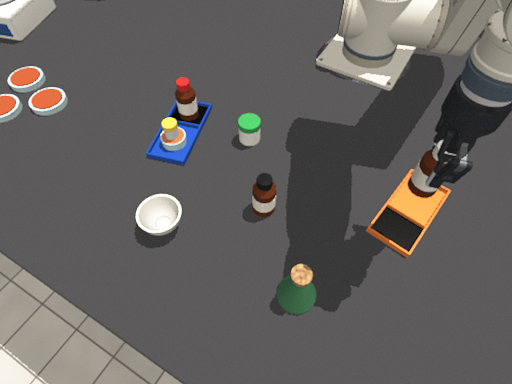

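```bash
python3 -m pendant '{"slide":[[0.25,1.5,0.25],[0,3,0],[0,3,0],[0,3,0],[0,2.5,0],[0,1.3,0],[0,0,0],[0,0,0]],"angular":[[0,0,0],[0,0,0],[0,0,0],[0,0,0],[0,0,0],[0,0,0],[0,0,0],[0,0,0]],"gripper":[-1,-1,-1,-1,-1,-1,-1,-1]}' 40; python3 go.py 525.3 269.4 50.8; python3 snap.py 20 wrist
```

```text
time: 27.45
tcp_pos: [0.5256, 0.269, 0.0579]
orientation: [[0.961, -0.001, -0.275], [0.275, -0.0, 0.961], [-0.001, -1.0, -0.0]]
contact_force: [0.2, 0.2, -0.5]
opening: 0.0468
now mm [525.6 269.   57.9] t 27.45 open 46.8 F [ 0.2  0.2 -0.5]
slide cm (current axes) [-0.02  0.71  0.05] (target axes) [-0.02  0.71  0.05] turn rotvec [ 0.0001 -0.0026 -0.0013]
{'K': [[274.8874, 0.0, 255.1869], [0.0, 274.8874, 193.7875], [0.0, 0.0, 1.0]], 'R': [[0.9615, 0.2747, 0.0018], [0.2625, -0.921, 0.2879], [0.0807, -0.2764, -0.9577]], 't': [-0.5802, 0.1244, 0.2389]}
```

View pics/wrist_20.png

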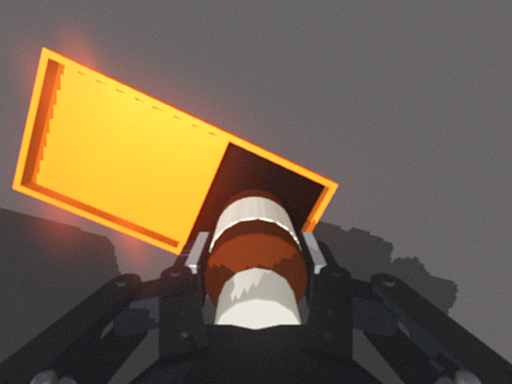

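```bash
python3 -m pendant '{"slide":[[0,0.4,0.04],[0,0.2,0],[0,0,0],[0,0,0]],"angular":[[0,0,0],[0,0,0],[0,0,0],[0,0,0]],"gripper":[-1,-1,-1,-1]}' 40;python3 -m pendant '{"slide":[[0,0.08,0],[0,0.0,0]],"angular":[[0,0,0],[0,0,0]],"gripper":[-1,-1]}' 40;python3 -m pendant '{"slide":[[0,0.08,0],[0,0.0,0]],"angular":[[0,0,0],[0,0,0]],"gripper":[-1,-1]}' 40
```

```text
time: 27.83
tcp_pos: [0.5255, 0.2704, 0.0526]
orientation: [[0.961, 0.001, -0.276], [0.276, 0.0, 0.961], [0.001, -1.0, 0.0]]
contact_force: [0.7, -0.1, -0.3]
opening: 0.0469
time: 28.0
tcp_pos: [0.5254, 0.2704, 0.0515]
orientation: [[0.961, 0.0, -0.276], [0.276, 0.0, 0.961], [0.0, -1.0, 0.0]]
contact_force: [0.6, 0.0, -2.3]
opening: 0.0473
time: 28.17
tcp_pos: [0.5255, 0.2704, 0.0509]
orientation: [[0.961, 0.0, -0.276], [0.276, 0.0, 0.961], [0.0, -1.0, 0.0]]
contact_force: [-1.0, 0.3, 1.4]
opening: 0.0471
```

```bash
python3 -m pendant '{"slide":[[0,0.04,0],[0,0.0,0]],"angular":[[0,0,0],[0,0,0]],"gripper":[-1,-1]}' 40; python3 -m pendant '{"slide":[[0,0,0],[0,0,0],[0,0,0],[0,0,0],[0,0,0],[0,-2,0],[0,-3,0],[0,-3.5,0],[0,-3,0],[0,-2,0]],"angular":[[0,0,0],[0,0,0],[0,0,0],[0,0,0],[0,0,0],[0,0,0],[0,0,0],[0,0,0],[0,0,0],[0,0,0]],"gripper":[0.3,0.5,1,1,1,1,1,1,1,1]}' 40; python3 snap.py 21 scene wrist; python3 go.py 464 -123.5 160
```

```text
time: 28.33
tcp_pos: [0.5255, 0.2704, 0.0508]
orientation: [[0.961, 0.001, -0.276], [0.276, 0.0, 0.961], [0.001, -1.0, 0.0]]
contact_force: [-1.9, -0.4, 5.8]
opening: 0.0471
time: 29.17
tcp_pos: [0.526, 0.2705, 0.1884]
orientation: [[0.961, 0.003, -0.276], [0.276, 0.001, 0.961], [0.003, -1.0, 0.0]]
contact_force: [0.9, -0.6, 0.1]
opening: 0.0852
{'K': [[274.8874, 0.0, 255.1869], [0.0, 274.8874, 193.7875], [0.0, 0.0, 1.0]], 'R': [[0.9612, 0.2758, 0.0074], [0.2621, -0.9212, 0.2876], [0.0862, -0.2745, -0.9577]], 't': [-0.5826, 0.0885, 0.3604]}
now mm [526.8 270.9 189. ] t 29.27 open 85.7 F [0.3 0.5 0. ]
slide cm (current axes) [-16.95   2.78 -36.17] (target axes) [-16.97   2.9  -36.15] turn rotvec [-0.0003 -0.0012  0.0064]
```

View pics/wrist_21.png

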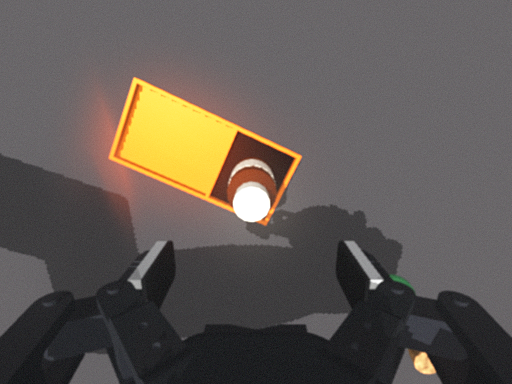

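```bash
python3 -m pendant '{"slide":[[-1.2,0,-2.5],[-1.6,0,-3.4],[-1.6,0,-3.4],[-1.6,0,-3.4],[-1.6,0,-3.4],[-1.6,0,-3.4],[-1.6,0,-3.4],[-1.6,0,-3.4],[-1.6,0,-3.4],[-1.6,0,-3.4]],"angular":[[0,0,0],[0,0,0],[0,0,0],[0,0,0],[0,0,0],[0,0,0],[0,0,0],[0,0,0],[0,0,0],[0,0,0]],"gripper":[1,1,1,1,1,1,1,1,1,1]}' 40;  python3 -m pendant '{"slide":[[-1.3,1,-3],[0,2,0],[0,2,0],[0,0,0],[0,0,0]],"angular":[[0,0,0],[0,0,0],[0,0,0],[0,0,0],[0,0,0]],"gripper":[1,1,1,1,1]}' 40; python3 go.py 464 -123.5 37; python3 snap.py 22 wrist;python3 - <<'E'
from h import *
s=arm.read_state();P=arm.camera_params("wrist");p=cv2.imread("pics/wrist_22.png");d=np.load("pics/wrist_22.npy");X=cloud(d,P)
T=(X-s["tcp_pos"])@s["orientation"]*1000
m=(d>0)&(abs(T[...,0])<42)&(abs(X[...,2]-.06)<.006)&(abs(T[...,2])<55)
print(m.sum(),X[m].mean(0),cv2.minEnclosingCircle(T[m][:,[0,2]].astype(np.float32)))
E
```

```text
time: 30.1
tcp_pos: [0.4658, -0.0924, 0.1843]
orientation: [[0.961, -0.001, -0.276], [0.276, 0.0, 0.961], [-0.001, -1.0, 0.001]]
contact_force: [1.6, 0.7, -0.4]
opening: 0.0853
time: 30.52
tcp_pos: [0.4618, -0.123, 0.1342]
orientation: [[0.961, -0.003, -0.276], [0.276, 0.001, 0.961], [-0.002, -1.0, 0.002]]
contact_force: [0.4, -0.5, 0.1]
opening: 0.0859
now mm [ 461.8 -123.   134.2] t 30.52 open 85.9 F [ 0.4 -0.5  0.1]
slide cm (current axes) [ 0.22  9.72 -0.13] (target axes) [ 0.2   9.72 -0.11] turn rotvec [-0.0021 -0.0015 -0.0023]
{'K': [[274.8874, 0.0, 255.1869], [0.0, 274.8874, 193.7875], [0.0, 0.0, 1.0]], 'R': [[0.9612, 0.276, 0.0003], [0.2643, -0.9207, 0.2873], [0.0796, -0.276, -0.9578]], 't': [-0.4108, -0.243, 0.2092]}
3293 [ 0.46339709 -0.12217096  0.06133809] ((1.156083106994629, -1.0385645627975464), 26.9060001373291)
```

View pics/wrist_22.png

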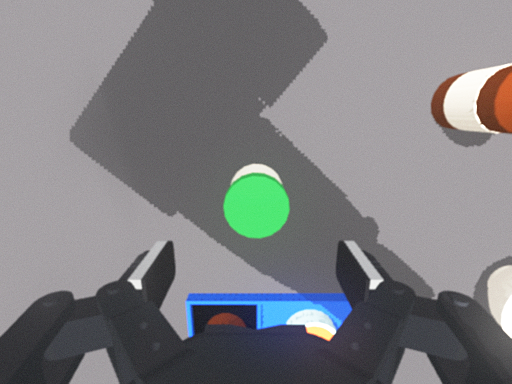

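```bash
python3 -m pendant '{"slide":[[0.17,1.5,-0.12],[0,3,0],[0,3,0],[0,1.5,0],[0,0.7,0],[0,0,0],[0,0,0]],"angular":[[0,0,0],[0,0,0],[0,0,0],[0,0,0],[0,0,0],[0,0,0],[0,0,0]],"gripper":[1,1,1,1,1,1,1]}' 35; python3 go.py 464 -123.5 37; python3 -m pendant '{"slide":[[0,0,0],[0,0,0],[0,0,0],[0,0,0],[0,0,0],[0,0,0]],"angular":[[0,0,0],[0,0,0],[0,0,0],[0,0,0],[0,0,0],[0,0,0]],"gripper":[1,-1,-1,-1,-1,-1]}' 35
```

```text
time: 31.15
tcp_pos: [0.4654, -0.1239, 0.0392]
orientation: [[0.961, 0.001, -0.277], [0.277, -0.0, 0.961], [0.001, -1.0, -0.001]]
contact_force: [0.6, 0.2, -0.2]
opening: 0.0853
now mm [ 465.4 -123.9   39.2] t 31.15 open 85.3 F [ 0.6  0.2 -0.2]
slide cm (current axes) [-0.12  0.22  0.08] (target axes) [-0.12  0.22  0.08] turn rotvec [ 0.0008 -0.0005  0.0009]
time: 31.65
tcp_pos: [0.4649, -0.1242, 0.0392]
orientation: [[0.961, 0.001, -0.276], [0.276, -0.001, 0.961], [0.001, -1.0, -0.001]]
contact_force: [-1.5, 0.4, 8.9]
opening: 0.0527
```

```bash
python3 -m pendant '{"slide":[[0,-1.5,0],[0,-3,0],[0,-3,0],[0,-3,0],[0,-2,1],[0.4,-0.5,3],[0.7,0,3.5],[0.7,0,3.5],[0.7,0,3.5],[0.7,0,3.5]],"angular":[[0,0,0],[0,0,0],[0,0,0],[0,0,0],[0,0,0],[0,0,0],[0,0,0],[0,0,0],[0,0,0],[0,0,0]],"gripper":[-1,-1,-1,-1,-1,-1,-1,-1,-1,-1]}' 35; python3 go.py 429.5 284.3 170
```

```text
time: 32.48
tcp_pos: [0.4451, 0.0593, 0.1686]
orientation: [[0.961, 0.001, -0.275], [0.275, 0.0, 0.961], [0.001, -1.0, -0.0]]
contact_force: [0.4, -0.1, -1.5]
opening: 0.0529
now mm [445.1  59.3 168.6] t 32.48 open 52.9 F [ 0.4 -0.1 -1.5]
slide cm (current axes) [ 4.7  -0.14 22.06] (target axes) [ 4.74 -0.14 22.05] turn rotvec [ 0.0002 -0.002   0.0007]
```

```bash
python3 -m pendant '{"slide":[[0.7,0,3.5],[0.7,0,3.5],[0.7,0,3.5],[0.8,0,3.5],[0.8,0,3.5],[0.8,0,3],[0.2,0,1.5],[0,0,0],[0,0,0],[0,0,0]],"angular":[[0,0,0],[0,0,0],[0,0,0],[0,0,0],[0,0,0],[0,0,0],[0,0,0],[0,0,0],[0,0,0],[0,0,0]],"gripper":[-1,-1,-1,-1,-1,-1,-1,-1,-1,-1]}' 35; python3 go.py 429.5 284.3 50; python3 snap.py 23 wrist scene; python3 tw.py 23 orange
```

```text
time: 33.32
tcp_pos: [0.4299, 0.2817, 0.1681]
orientation: [[0.961, -0.0, -0.276], [0.276, -0.0, 0.961], [-0.0, -1.0, -0.0]]
contact_force: [0.2, -0.4, -0.8]
opening: 0.0533
now mm [429.9 281.7 168.1] t 33.32 open 53.3 F [ 0.2 -0.4 -0.8]
slide cm (current axes) [ 0.04 11.81  0.27] (target axes) [ 0.03 11.81  0.26] turn rotvec [ 0.0004 -0.0012 -0.0004]
{'K': [[274.8874, 0.0, 255.1869], [0.0, 274.8874, 193.7875], [0.0, 0.0, 1.0]], 'R': [[0.9615, 0.275, 0.0009], [0.2631, -0.9207, 0.2882], [0.0801, -0.2768, -0.9576]], 't': [-0.4912, 0.1289, 0.355]}
(592, array([468.33627481, 279.4743344 ]), np.float64(170.91057163456043), np.float64(1.2236479014518278), np.float64(13.905025245009234))
```

View pics/wrist_23.png

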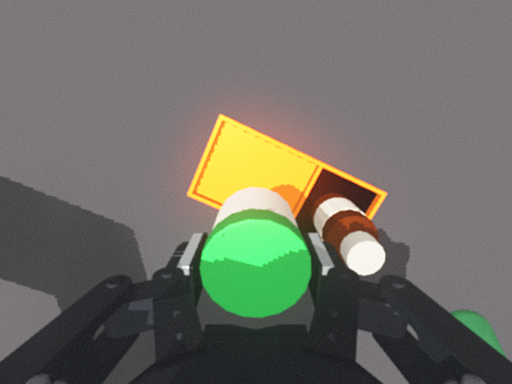

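View pics/scene_23.png

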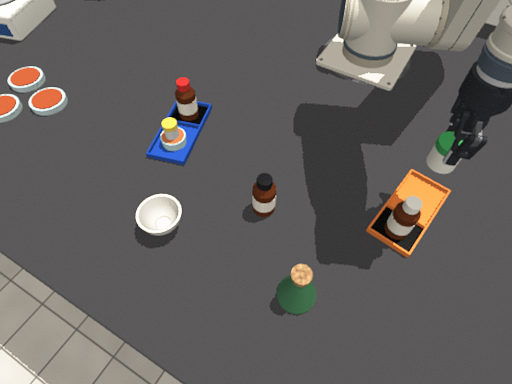

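```bash
python3 -m pendant '{"slide":[[0,1.5,0.27],[0,3,0],[0,3,0],[0,3,0],[0,1.4,0],[0,0,0],[0,0,0]],"angular":[[0,0,0],[0,0,0],[0,0,0],[0,0,0],[0,0,0],[0,0,0],[0,0,0]],"gripper":[-1,-1,-1,-1,-1,-1,-1]}' 35; python3 go.py 429.5 284.3 43; python3 snap.py 24 wrist
```

```text
time: 34.0
tcp_pos: [0.4294, 0.284, 0.0492]
orientation: [[0.961, -0.001, -0.275], [0.275, -0.001, 0.961], [-0.001, -1.0, -0.0]]
contact_force: [0.7, -0.5, -0.1]
opening: 0.0528
now mm [429.4 284.   49.2] t 34.0 open 52.8 F [ 0.7 -0.5 -0.1]
slide cm (current axes) [0.02 0.62 0.02] (target axes) [0.02 0.62 0.02] turn rotvec [ 0.0003 -0.0025 -0.0012]
{'K': [[274.8874, 0.0, 255.1869], [0.0, 274.8874, 193.7875], [0.0, 0.0, 1.0]], 'R': [[0.9615, 0.2746, 0.0019], [0.2625, -0.921, 0.2878], [0.0808, -0.2763, -0.9577]], 't': [-0.4919, 0.1661, 0.2423]}
```

View pics/wrist_24.png

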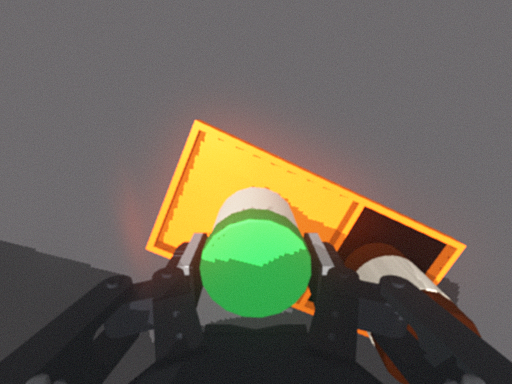

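```bash
python3 - <<'E'
from h import *
s=arm.read_state();P=arm.camera_params("wrist");d=np.load("pics/wrist_24.npy");X=cloud(d,P)
T=(X-s["tcp_pos"])@s["orientation"]*1000
for (u,v) in ((345,290),(370,290),(395,290),(410,310),(430,340),(450,370),(425,310),(440,320),(460,345),(465,375),(390,350)):
    print(u,v,round(float(d[v,u]),3),np.round(T[v,u],1))
E
```

```text
345 290 0.098 [ 32.1 -51.2  12.3]
370 290 0.105 [ 44.1 -44.8   7.7]
395 290 0.098 [ 49.8 -51.3  12.4]
410 310 0.089 [ 50.  -61.   11.9]
430 340 0.08 [ 51.  -70.6   9.5]
450 370 0.073 [ 52.  -78.4   7.2]
425 310 0.088 [ 54.3 -61.7  12.5]
440 320 0.085 [ 57.4 -64.7  11.3]
460 345 0.074 [ 55.  -76.2  13.2]
465 375 0.066 [ 50.8 -84.1  12.3]
390 350 0.098 [ 48.2 -57.2  -8.3]
```

```bash
python3 -m pendant '{"slide":[[0,0.3,0],[0,0.1,0],[0,0,0],[0,0,0]],"angular":[[0,0,0],[0,0,0],[0,0,0],[0,0,0]],"gripper":[-1,-1,-1,-1]}' 35;python3 -m pendant '{"slide":[[0,0.1,0],[0,0.0,0]],"angular":[[0,0,0],[0,0,0]],"gripper":[-1,-1]}' 35;python3 -m pendant '{"slide":[[0,0.08,0],[0,0.0,0]],"angular":[[0,0,0],[0,0,0]],"gripper":[-1,-1]}' 35
```

```text
time: 34.38
tcp_pos: [0.4296, 0.285, 0.0458]
orientation: [[0.961, 0.001, -0.276], [0.276, 0.0, 0.961], [0.001, -1.0, 0.0]]
contact_force: [1.0, 0.4, -1.4]
opening: 0.0528
time: 34.55
tcp_pos: [0.4293, 0.285, 0.0443]
orientation: [[0.961, 0.0, -0.276], [0.276, 0.0, 0.961], [0.0, -1.0, 0.0]]
contact_force: [0.6, -0.9, -0.4]
opening: 0.0531
time: 34.72
tcp_pos: [0.4292, 0.2849, 0.0433]
orientation: [[0.961, -0.0, -0.276], [0.276, -0.0, 0.961], [-0.0, -1.0, 0.0]]
contact_force: [0.7, -0.1, -1.4]
opening: 0.0532
```

```bash
python3 -m pendant '{"slide":[[0,0.06,0],[0,0.0,0]],"angular":[[0,0,0],[0,0,0]],"gripper":[-1,-1]}' 35;python3 -m pendant '{"slide":[[0,0.04,0],[0,0.0,0]],"angular":[[0,0,0],[0,0,0]],"gripper":[-1,-1]}' 35
```

```text
time: 34.88
tcp_pos: [0.4293, 0.2849, 0.0432]
orientation: [[0.961, 0.0, -0.276], [0.276, 0.0, 0.961], [0.0, -1.0, 0.0]]
contact_force: [-1.8, -1.4, 5.6]
opening: 0.0526
time: 35.05
tcp_pos: [0.4293, 0.2849, 0.0432]
orientation: [[0.961, 0.001, -0.276], [0.276, 0.0, 0.961], [0.001, -1.0, 0.0]]
contact_force: [-3.7, -1.8, 9.2]
opening: 0.0528
```

```bash
python3 -m pendant '{"slide":[[0,0,0],[0,0,0],[0,0,0],[0,0,0],[0,0,0],[0,-2,0],[0,-3,0],[0,-3.5,0],[0,-3,0],[0,-3,0]],"angular":[[0,0,0],[0,0,0],[0,0,0],[0,0,0],[0,0,0],[0,0,0],[0,0,0],[0,0,0],[0,0,0],[0,0,0]],"gripper":[0.55,0.55,0.55,0.55,0.55,0.55,0.55,0.55,1,1]}' 35; python3 -m pendant '{"slide":[[0,-1.5,0],[0,0,-3],[0,0,-3],[0,0,-3],[0,0,-3],[0,0,-3],[0,0,0],[0,0,0]],"angular":[[0,0,0],[0,0,0],[0,0,0],[0,0,0],[0,0,0],[0,0,0],[0,0,0],[0,0,0]],"gripper":[1,1,1,1,1,1,1,1]}' 35; python3 snap.py 25 scene side wrist
```

```text
time: 35.88
tcp_pos: [0.4292, 0.2848, 0.189]
orientation: [[0.961, 0.0, -0.276], [0.276, 0.0, 0.961], [0.0, -1.0, 0.0]]
contact_force: [1.1, 0.2, -0.7]
opening: 0.0852
time: 36.55
tcp_pos: [0.4711, 0.1395, 0.2023]
orientation: [[0.962, -0.0, -0.273], [0.273, 0.0, 0.962], [-0.0, -1.0, 0.0]]
contact_force: [-0.1, 0.3, 0.3]
opening: 0.0854
{'K': [[274.8874, 0.0, 255.1869], [0.0, 274.8874, 193.7875], [0.0, 0.0, 1.0]], 'R': [[0.9611, 0.2762, 0.0009], [0.2643, -0.9205, 0.2877], [0.0803, -0.2762, -0.9577]], 't': [-0.4916, -0.0211, 0.3455]}
```

View pics/scene_25.png

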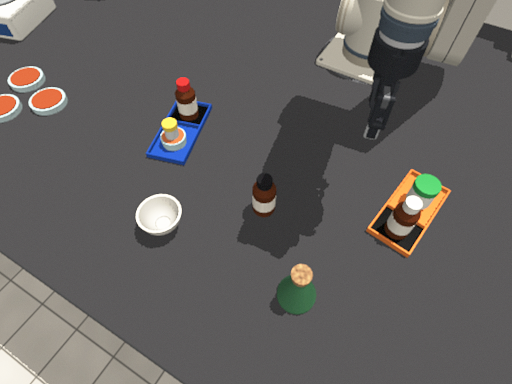

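View pics/side_25.png

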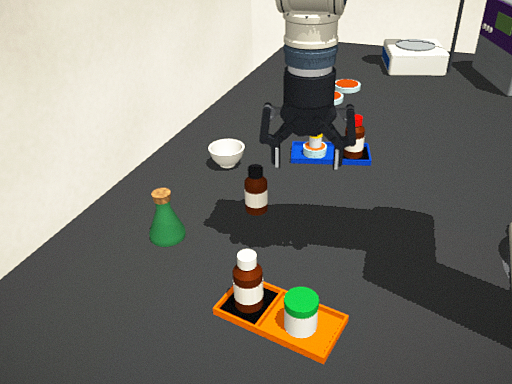

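```bash
python3 - <<'E'
from h import *
O=dict(red=((.4758,-.2973),.109,.0155),white=((.5253,.2695),.109,.0155),black=((.618,.008),.105,.0155),jar=((.4295,.2845),.064,.027),vial=((.5698,-.272),.068,.0175),flask=((.764,.157),.1,.012),mortar=((.757,-.16),.048,.045))
def tr(c,o,a): a=np.radians(a); d=np.array(c)*1000-o; return np.round([d@[np.cos(a),np.sin(a)],d@[-np.sin(a),np.cos(a)]],1)
for n in("scene","side"):
    d=np.load(f"pics/{n}_25.npy");X=cloud(d,arm.camera_params(n))
    d0=np.load(f"pics/{n}0.npy");X0=cloud(d0,arm.camera_params(n))
    for k,(c,z,r) in O.items():
        f=lambda X,d:X[(np.hypot(X[...,0]-c[0],X[...,1]-c[1])<r+.012)&(abs(X[...,2]-z)<.006)&(d>0)]
        Y=f(X,d)
        if len(Y)<5: print(n,k,"few");continue
        cc,rr=cv2.minEnclosingCircle((Y[:,:2]*1000).astype(np.float32))
        e=""
        if k in("red","vial"): e=("tray",tr(np.array(cc)/1000,[531.5,-281.3],16.1))
        if k in("white","jar"): e=("tray",tr(np.array(cc)/1000,[468,278.3],171.1))
        if k in("black","flask","mortar"): e=("before",np.round(f(X0,d0).mean(0)*1000,1),"after",np.round(Y.mean(0)*1000,1))
        print(n,k,len(Y),np.round(cc,1),round(rr,1),"ztop",round(np.percentile(Y[:,2],50)*1000,1),*e)
s=arm.read_state();print(s["time"],s["contact_force"])
E
```

```text
scene red 110 [ 476.7 -297.9] 16.0 ztop 108.1 tray [-57.2  -0.7]
scene white 209 [525.8 267.8] 16.1 ztop 108.2 tray [-58.7   1.5]
scene black 176 [619.    6.3] 15.5 ztop 104.3 before [619.7   7.2 103.9] after [619.8   7.2 104.1]
scene jar 466 [430.1 283.6] 27.9 ztop 63.2 tray [38.3  0.6]
scene vial 153 [ 570.6 -273.4] 17.7 ztop 67.1 tray [39.8 -3.2]
scene flask 311 [752.2 154.1] 17.5 ztop 103.3 before [755.1 155.  103. ] after [755.3 154.9 103. ]
scene mortar 481 [ 761.5 -150.8] 44.8 ztop 48.4 before [ 760.  -154.    47.9] after [ 760.1 -153.9   47.9]
side red 47 [ 476.3 -295.2] 16.4 ztop 108.7 tray [-56.9   1.9]
side white 248 [523.6 269. ] 16.3 ztop 109.3 tray [-56.4   0.6]
side black 123 [617.8   8.3] 15.7 ztop 105.1 before [616.9  10.9 104.5] after [616.8  10.8 104.5]
side jar 799 [429.6 285.4] 27.9 ztop 64.4 tray [39.  -1.1]
side vial few
side flask 139 [752.  155.4] 18.4 ztop 104.3 before [753.5 158.5 103.1] after [753.8 157.8 103.5]
side mortar 290 [ 762.2 -149.7] 47.5 ztop 48.6 before [ 761.7 -150.    47.7] after [ 761.6 -150.6   47.8]
36.7 [-0.87278851 -0.63125075  0.12523986]
```

Both kits are in place and at the expected heights, and the black-capped bottle, flask and mortar have not moved, so I'm handing the job in.

```bash
python3 -c "
from rig import arm
print(arm.job_done())"
```

```text
the job is handed in; nothing more can be done
None
```

Both kits are made up and the job is handed in, at about 37 s of the 120 s allowed; no verdict was reported.

- **What I did:** In the order asked, I placed the red-capped bottle, the dish and the vial on its lid in the blue tray, then the white-capped bottle and the jar in the orange tray. Each was lowered until the wrist felt light contact (about 5–9 N) before release.
- **Position:** The last scene-camera picture puts both bottles and the jar within 2 mm of their pocket centres. All tops, including the vial's, are within 1 mm of where they should be, so everything is upright on the tray floor and the vial is on the dish.
- **Vial on the dish:** By the scene camera it is 1–2 mm from the dish's measured centre. The gripper hid it from the side camera in the last check, so only the scene camera and a wrist picture taken after release confirm it.
- **Left alone:** The black-capped bottle, the flask and the mortar measure within 1 mm of where they started.
- **Disagreement:** The cameras differed by 2–4 mm on some positions, the wrist camera most when far away. I used values between them, which the pocket clearances easily allowed.

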